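Spray wax-mould halves with release agent and set them out to dry

ROBOT

A 6-joint arm with a two-finger parallel gripper is mounted at the origin on the work surface. World frame = base frame: x ahead of the robot, y to its left, z up, the work surface at z = 0. Lengths are in mm, angles in rad, forces in N, time in s.
With the tool pointing down it reaches from about 350 to 975 mm from the base axis. Payload 7.1 kg.
Tool frame: the origin (TCP) lies midway between the tips of the shut fingers; the grasp point (between the pads) lies 19 mm behind it; z points along the fingers, y is the line along which they close (so a half turn about z gives the same grasp; the last joint's range is limited). The gripper opens to 88 mm and grips with 3 to 60 N. Pads are 20 mm wide; open, the fingers measure 115 mm over their backs; the gripper's body (75 mm by 178 mm) begins 61 mm behind the grasp point.
Start: joints at [1.257, 0.423, 1.63, -0, 1.089, -0.019], TCP at [181.561, 598.03, 222.675] pointing down, gripper open.
Joint ranges: [-3, 3], [-0.9, 2.11], [0.09, 2.58], [-1.31, 4.45], [0.11, 2.69], [-2.54, 2.54]. Speed limits (rad/s): [2.39, 2.39, 3.01, 3.14, 3.14, 3.14].

INTERFACE

Orientations are given as a rotation vector (axis times angle).
In Python, from workcell import ctrl gives the robot as it stands. The module is installed in compiled form; this text tells all that it offers.
- The arm moves only by the tool apply_moves, never from a script. Its argument "targets" is a list of rows, each a list of 3 entries, a list of its own where there are three numbers: the opening, from -1 (shut) to 1 (fully open), then the shift along the tool's x, y, z normalised to -1 to 1, where 1 is 5 cm, then the turn, a rotation vector about the tool's x, y, z normalised to -1 to 1, where 1 is 90 degrees. In form: [[jaw, [x, y, z], [wx, wy, wz]], ...]. A call has 1 to 8 rows; each row shifts and turns the commanded pose from where the row before left it, along the tool's axes as they then stand; what a row does not reach is not made up. A row lasts 1/8 s, in which the tool goes at most 62.5 mm and 10.7 degrees, less where a joint would pass 70% of its speed; a pose out of reach is approached as far as the arm can. A call with a number of a shift or a turn outside -1 to 1 is refused whole. A call with a gripper value outside its range is refused whole. The fingers move at their own pace and stop on an object; the grip force is fixed at half the most. Time passes only in rows, so rows that do not move let the fingers close. It gives the time, the measured TCP pose, the force, the opening and the grip force at its end, in the units of the state.
- ctrl.get_obs(): the state, without advancing time (a new reading comes with each control period).
- ctrl.get_image(name): name is "scene" or "side" or "wrist"; returns a dict with "pixels" (480x640x3 uint8, blue, green, red), "camera_matrix" (3x3 intrinsics, pixels), "view" (4x4, takes a point from world to camera coordinates); the wrist camera has in their place "hand_eye" (4x4, takes a point from camera to tool coordinates, whose origin is the TCP and whose axes are the flange's). Camera axes: x right, y down, z forward; pixel columns grow to the right and rows downward; lengths in mm; the calibration is good to about 2 mm. The wrist camera is an equidistant fisheye: a pixel r from the principal point sees the ray r / f radians off the axis. A picture is of the moment at which its call begins: read the wrist's pose just before it. There is no depth.
- ctrl.close_job(): hands the job in; it is judged then, once.
Trained networks look in the newest picture that a camera, given by its name, has taken for a name from the list of things; names that differ only in an ending like _2 or _b are one class to them, and where a whole thing is asked for, a point or a joint stands for the part that bears it (a point fixed in the world has none). Each returns a list of dicts, best first, with "score" (0 to 1); they miss things now and then, are a little off and sometimes report something else, mostly with a low value. They report only what shows in the picture. A call takes as long as a camera call. They do not tell look-alikes from the thing itself.
- ctrl.masks_of(label, camera): "region" (480x640 bool, what is visible of it) and "bbox" ([left, top, right, bottom] in pixels, round what is visible of it).
- ctrl.pinpoint(label, camera): "xy" ([column, row] in pixels: a listed point, or the origin of a listed thing).
The state is a dict: "t": time; "qpos": joint angles; "qvel": joint speeds; "joint_torque": joint torques, N m; "ee_pos": TCP position; "orientation": TCP orientation; "ft_force": force on the tool from outside, world axes, zero at the start; "moment": the same for the moment, N m; "width": finger opening in mm; "grasp_force": force on a finger pad.
Only numpy, scipy, OpenCV 4.12 (cv2) and the standard library are available. Lean on these libraries where they do the work, as an engineer would, in place of code of your own. Each camera call takes 0.05 s, during which the arm holds its last target. There are 200 camera calls.

TASK

Get the casting moulds ready: take every mould half out of the wooden rack and lay it flat in a pocket of the white spray tray, one to a pocket, with the teal cavity face up and the aluminium backing down. When all are in, push the spray can's red head fully down for a moment and let it come back up; then move all the halves to the slatted drying board, lying flat on the slats side by side, still cavity face up. Leave the tin, the pliers and the bench brush where they are.

Things in the scene. Friction and masses are not known exactly. Their poses are not given: they have to be found in the camera images.
- half1: Wax-mould half, a solid block 72 x 46 x 18 mm, about 90 g: 13 mm of teal silicone on a 5 mm bright aluminium back. Origin at the block's centre; x along the 72 mm length, y along the 46 mm width, z out of the teal cavity face (dark ring impression, pale dots). Starts standing on a long edge in a rack slot, cavity to either side. Three or all of half1 to half4 are present; an absent one is None.
- half2: Another mould half, the same in all respects as half1.
- half3: Another mould half, the same in all respects as half1.
- half4: Another mould half, the same in all respects as half1.
- mould_rack: Fixed slotted wooden rack, 222 x 92 mm, origin at the centre of its underside. Four slots at x = -72, -24, +24, +72 mm, each 21 mm wide (x) and 80 mm long (y), floor 8 mm above the bench; the wood between them is 28 mm above the bench, and halves standing in the slots reach 54 mm. Which slots are full varies.
- spray_station: Fixed white spray tray, 176 (x) x 188 (y) x 12 mm, origin at the centre of its underside. Four pockets 56 (x) x 82 (y) mm, 6 mm deep, floor 6 mm above the bench, lands between them 28 mm wide in x, 6 mm in y. Clear splash guard 55 mm high at y = -96 mm. Blue aerosol can, 55 mm diameter, 0.18 m high without its head, clamped upright at x = 0, y = +158 mm; clamp post at y = +194 mm.
- pocket0 (a point): Centre of the floor of a tray pocket, at x = -42, y = +44 mm in the spray station's frame; axes as the station's (the half's 72 mm length goes along y). A half lying in it has its origin 9 mm above this point.
- pocket1 (a point): Centre of the floor of a tray pocket, at x = -42, y = -44 mm in the spray station's frame; axes as the station's (the half's 72 mm length goes along y). A half lying in it has its origin 9 mm above this point.
- pocket2 (a point): Centre of the floor of a tray pocket, at x = +42, y = +44 mm in the spray station's frame; axes as the station's (the half's 72 mm length goes along y). A half lying in it has its origin 9 mm above this point.
- pocket3 (a point): Centre of the floor of a tray pocket, at x = +42, y = -44 mm in the spray station's frame; axes as the station's (the half's 72 mm length goes along y). A half lying in it has its origin 9 mm above this point.
- spray_head (a joint): The can's red spring-loaded spray head, a round button 26 mm in diameter: 0 m when up, 0.005 m when fully pressed down; the spring needs 3 N to start and 10 N at full travel, and lifts it again.
- spray_top (a point): Centre of the top of the red spray head, 0.201 m above the bench when up; it goes down with the head.
- drying_board: Fixed slatted wooden drying board, 200 mm (x) by 176 mm (y), 14 mm high, no rim; origin at the centre of its underside.
- dry_top (a point): Centre of the top of the drying board, on the slats; axes as the board's. A half lying on the board has its origin 9 mm above this level.
- tin: Bystander: round red and white tin, 79 mm diameter, 43 mm high, origin at the centre of its underside.
- pliers: Bystander: blue-handled pliers lying flat, 145 mm long along x, 14 mm high, origin on the bench under the rivet.
- bench_brush: Bystander: flat bench brush lying down, 190 mm long along x, 13 mm high, origin on the bench under the root of its steel ferrule.
Things that resemble listed ones, but are neither listed nor needed, are in the scene too. What is shaped like the half2 but blue or purple is not meant.

How it is judged:
By the outcome, as a careful person would: the job done as asked, in the order asked, and still so for the second after the job is handed in, with the robot touching nothing.
Of half1, half2, half3, half4 only 3 to 4 are there at a start; the rules pass over those that are not, and their reading is None.
At some moment in a run one of half1, half2, half3, half4 may be knocked a few centimetres aside while the robot is not near it.
Once in a run the grip may slacken for a moment while it holds something.
It also fails if it takes over 210 s, if anything falls off the work surface, if the arm or the gripper's body presses on something with over 40 N, if the wrist force passes 120 N, or if a joint passes its speed limit or range.

## Working session

There is one attempt and no reset: what is moved stays moved. The work goes in short steps, Python scripts to look and compute and a tool call to move; the robot and the scene stay as the last step left them, time stands still between calls to the robot, and variables do not carry over. Pictures are saved under pics/ and viewed, at most 14 in all, crops included, and the job is handed in when it is done.

Besides the shell and the picture viewer there is one more tool, called after ">>>" by a JSON object that holds its "name" and its "arguments". apply_moves: Moves the arm, as the interface text tells. Scaled input: -1 to 1 covers 5 cm each way for a shift and 90 degrees each way for a turn. Its arguments: {"type":"object","properties":{"targets":{"type":"array"}},"required":["targets"]}

```bash
mkdir -p pics; cat > h.py <<'E'
from workcell import ctrl
import numpy as np, cv2
from scipy.spatial.transform import Rotation as R
def snap(cam,fn=None):
    o=ctrl.get_obs(); im=ctrl.get_image(cam)
    if fn: cv2.imwrite('pics/'+fn,im['pixels'])
    return o,im
def ray(o,im,uv):
    K=im['camera_matrix']; u,v=uv
    a=np.array([(u-K[0,2])/K[0,0],(v-K[1,2])/K[1,1]])
    if 'view' in im:
        V=im['view']; d=V[:3,:3].T@np.array([a[0],a[1],1]); c=-V[:3,:3].T@V[:3,3]
    else:
        r=np.linalg.norm(a)+1e-12; d=np.r_[np.sin(r)*a/r,np.cos(r)]
        H=im['hand_eye']; Rt=R.from_rotvec(o['orientation']).as_matrix()
        d=Rt@H[:3,:3]@d; c=Rt@H[:3,3]+o['ee_pos']
    return c,d/np.linalg.norm(d)
def atz(o,im,uv,z):
    c,d=ray(o,im,uv); return c+d*(z-c[2])/d[2]
def tri(rs):
    A=sum(np.eye(3)-np.outer(d,d) for c,d in rs); b=sum((np.eye(3)-np.outer(d,d))@c for c,d in rs)
    p=np.linalg.solve(A,b); return p,[np.linalg.norm(np.cross(p-c,d)) for c,d in rs]
E
python3 - <<'E'
from h import *
np.set_printoptions(precision=3,suppress=True)
o=ctrl.get_obs(); print(o)
ims=[]
for c in ['scene','side','wrist']:
    o,im=snap(c,c+'0.png'); ims.append(im); print(c,im['camera_matrix'].tolist(),im.get('view',im.get('hand_eye')))
E
```

```text
{'t': 0.0, 'qpos': array([ 1.257,  0.424,  1.631,  0.   ,  1.089, -0.019]), 'qvel': array([-0.   , -0.001, -0.   ,  0.002,  0.   ,  0.001]), 'joint_torque': array([  0.   , -54.463, -27.367,   0.064,   0.023,  -0.   ]), 'ee_pos': array([181.39 , 597.54 , 221.927]), 'orientation': array([-0.461, -3.107,  0.002]), 'ft_force': array([ 0.398, -0.328, -0.986]), 'moment': array([0.021, 0.008, 0.032]), 'grasp_force': 0.0, 'width': 87.7111060838716}
scene [[469.40921534866794, 0.0, 321.3438158071319], [0.0, 469.40921534866794, 236.91915814773947], [0.0, 0.0, 1.0]] [[   0.638    0.77     0.01  -304.842]
 [   0.421   -0.338   -0.842 -126.758]
 [  -0.645    0.541   -0.54  1538.946]
 [   0.       0.       0.       1.   ]]
side [[608.2086111843453, 0.0, 321.42995039170836], [0.0, 608.2086111843453, 243.46856817877642], [0.0, 0.0, 1.0]] [[   0.991   -0.136    0.009 -584.113]
 [  -0.083   -0.65    -0.755  100.968]
 [   0.109    0.747   -0.655 1379.365]
 [   0.       0.       0.       1.   ]]
wrist [[371.64829954431775, 0.0, 315.08983361054777], [0.0, 371.64829954431775, 242.5279973892856], [0.0, 0.0, 1.0]] [[  -0.001   -0.952   -0.306   84.425]
 [   1.      -0.001   -0.001    0.102]
 [   0.001   -0.306    0.952 -161.717]
 [   0.       0.       0.       1.   ]]
```

View pics/scene0.png

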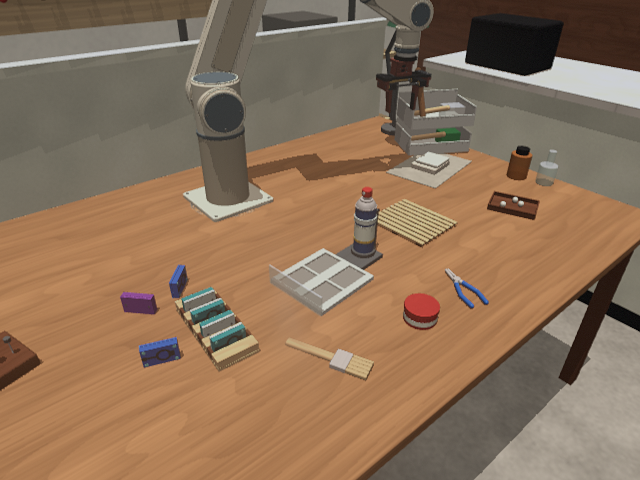

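View pics/side0.png

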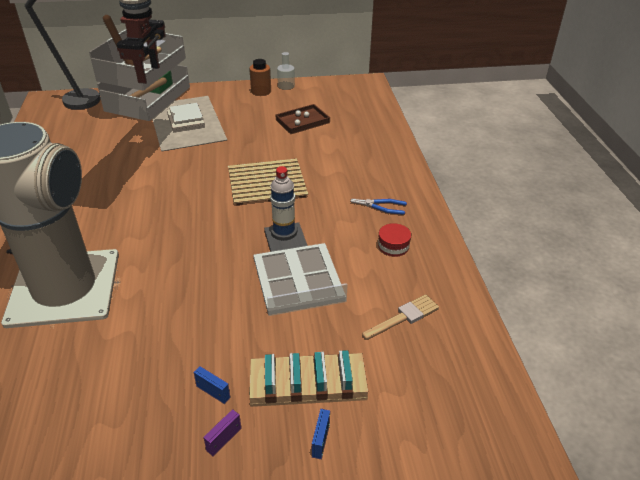

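The scene shows the rack at (215,325) with four halves, the tray at (322,278), the can at (366,225) and the board at (415,220). The decoys are blue and purple blocks at (178,280), (138,303) and (160,352). The side view agrees, with the rack at (308,378), tray at (298,277) and board at (267,181).

```bash
python3 - <<'E'
from h import *
np.set_printoptions(precision=1,suppress=True)
I={c:snap(c) for c in ['scene','side']}
for n in ['mould_rack','spray_station','pocket0','pocket1','pocket2','pocket3','spray_top','drying_board','dry_top','tin','pliers','bench_brush']:
    P={c:ctrl.pinpoint(n,c) for c in I}
    if all(P.values()):
        p,e=tri([ray(*I[c],P[c][0]['xy']) for c in I]); print(n,p,np.array(e),[round(P[c][0]['score'],2) for c in I])
    else: print(n,P)
for c in I:
    for d in ctrl.pinpoint('half1',c): print(c,d['xy'],round(d['score'],2),atz(*I[c],d['xy'],31))
E
```

```text
mould_rack [ 693.4 -361.2  258.3] [89.1 89.1] [0.89, 0.62]
spray_station [529.7 -45.7   6.3] [1.4 1.4] [0.74, 0.95]
pocket0 [564.6 -54.5  34.6] [27.1 27.1] [0.84, 0.96]
pocket1 [564.6 -54.5  34.6] [27.1 27.1] [0.84, 0.96]
pocket2 [564.6 -54.5  34.6] [27.1 27.1] [0.84, 0.96]
pocket3 [564.6 -54.5  34.6] [27.1 27.1] [0.84, 0.96]
spray_top [667.  -71.8 281.3] [43. 43.] [0.68, 0.61]
drying_board [485.3 353.    2.8] [3.8 3.8] [0.91, 0.72]
dry_top [484.9 330.3  22.7] [3. 3.] [0.65, 0.85]
tin [773.   41.9   5.2] [6.8 6.8] [0.88, 0.96]
pliers [747.8 221.2  -0.9] [0.5 0.5] [0.58, 0.97]
bench_brush [ 745.7 -185.7   -3.5] [5. 5.] [0.65, 0.87]
scene [227.7, 343.8] 0.91 [ 598.3 -345.8   31. ]
scene [159.4, 351.8] 0.87 [ 532.3 -461.5   31. ]
scene [174.6, 279.2] 0.73 [ 332.9 -336.9   31. ]
scene [215.5, 328.3] 0.62 [ 543.2 -343.1   31. ]
scene [210.1, 314.9] 0.57 [ 499.  -331.8   31. ]
side [211.9, 385.9] 0.95 [ 335.1 -335.6   31. ]
side [270.4, 378.7] 0.92 [ 445.4 -333.4   31. ]
side [321.0, 435.0] 0.87 [ 524.6 -464.9   31. ]
side [316.4, 375.1] 0.78 [ 533.3 -336.5   31. ]
side [222.9, 433.2] 0.75 [ 354.  -438.9   31. ]
side [344.3, 371.4] 0.72 [ 587.8 -334.8   31. ]
side [296.6, 374.4] 0.56 [ 495.9 -329.9   31. ]
side [281.6, 168.2] 0.18 [528.8 375.1  31. ]
```

>>> {"name": "apply_moves", "arguments": {"targets": [[1,[-0.9,-0.38,-0.35],[0,0,0]],[1,[-0.9,-0.38,-0.35],[0,0,0]],[1,[-0.9,-0.38,-0.35],[0,0,0]],[1,[-0.9,-0.38,-0.35],[0,0,0]],[1,[-0.9,-0.38,-0.35],[0,0,0]],[1,[-0.9,-0.38,-0.35],[0,0,0]],[1,[-0.9,-0.38,-0.35],[0,0,0]],[1,[-0.9,-0.38,-0.35],[0,0,0]]]}}

```text
t: 2.55
ee_pos: [482.9, 346.8, 363.5]
orientation: [0.461, 3.107, 0.0]
ft_force: [0.5, 0.8, 0.1]
width: 87.7
grasp_force: 0.0
```

>>> {"name": "apply_moves", "arguments": {"targets": [[1,[0,0,0],[0,0,0.116]],[1,[0,0,0],[0,0,0.116]],[1,[0,0,0],[0,0,0.116]],[1,[0,0,0],[0,0,0.116]],[1,[0,0,0],[0,0,0.116]],[1,[0,0,0],[0,0,0.116]],[1,[0,0,0],[0,0,0.116]],[1,[0,0,0],[0,0,0]]]}}

```text
t: 3.55
ee_pos: [481.8, 348.0, 362.7]
orientation: [2.219, 2.224, 0.0]
ft_force: [0.6, -0.3, 0.2]
width: 87.7
grasp_force: 0.0
```

```bash
cat >> h.py <<'E'
import pickle
def keep(name,labels,cam='wrist'):
    o,im=snap(cam,name+'.png')
    D={l:ctrl.pinpoint(l,cam) for l in labels}; M={l:ctrl.masks_of(l,cam) for l in labels}
    pickle.dump((o,im,D,M),open(name+'.pkl','wb')); return o,im,D,M
E
python3 -c "
from h import *
o,im,D,M=keep('w1',['drying_board','dry_top'])
for l in D: print(l,[(d['xy'],round(d['score'],2),atz(o,im,d['xy'],14).round(1)) for d in D[l]],[(m['bbox'],round(m['score'],2)) for m in M[l]])
print(o['qpos'].round(3))"
```

```text
drying_board [([315.7, 187.1], 0.67, array([482.8, 348.8,  14. ]))] [([239.2, 118.9, 388.3, 251.9], 0.78), ([284.9, 307.9, 389.9, 446.7], 0.55)]
dry_top [([316.4, 188.6], 0.81, array([483.8, 346.7,  14. ]))] [([241.1, 121.8, 389.0, 251.6], 0.75)]
[ 0.605  0.25   1.549 -0.     1.342  0.603]
```

>>> {"name": "apply_moves", "arguments": {"targets": [[1,[-0.97,0.1,0],[0,0,0]],[1,[-0.97,0.1,0],[0,0,0]],[1,[-0.97,0.1,0],[0,0,0]],[1,[-0.97,0.1,0],[0,0,0]],[1,[-0.97,0.1,0],[0,0,0]],[1,[-0.97,0.1,0],[0,0,0]],[1,[-0.97,0.1,0],[0,0,0]],[1,[-0.97,0.1,0],[0,0,0]]]}}

```text
t: 4.8
ee_pos: [522.1, -41.6, 362.9]
orientation: [2.219, 2.223, 0.001]
ft_force: [1.2, 1.0, 0.3]
width: 87.7
grasp_force: 0.0
```

```bash
python3 -c "
from h import *
o,im,D,M=keep('w2',['spray_station','pocket0','spray_top'])
for l in D: print(l,[(d['xy'],round(d['score'],2),atz(o,im,d['xy'],6).round(1)) for d in D[l]],[(m['bbox'],round(m['score'],2)) for m in M[l]])
print(o['ee_pos'],o['qpos'].round(3))"
```

```text
spray_station [([316.2, 181.1], 0.9, array([523.9, -33.5,   6. ]))] [([247.2, 12.6, 392.3, 269.5], 0.86)]
pocket0 [([284.6, 157.7], 0.97, array([ 4.799e+02, -2.000e-01,  6.000e+00])), ([352.6, 212.2], 0.97, array([576.3, -78.3,   6. ])), ([347.5, 149.2], 0.78, array([567.3,  11.9,   6. ])), ([294.2, 220.8], 0.64, array([492.3, -91.3,   6. ]))] [([247.3, 11.3, 393.9, 271.8], 0.95)]
spray_top [([301.0, 38.1], 0.69, array([502.9, 169. ,   6. ]))] [([286.9, 28.3, 319.0, 58.6], 0.97)]
[522.06637388 -41.59620859 362.88654992] [-0.102  0.132  1.696  0.     1.314 -0.104]
```

>>> {"name": "apply_moves", "arguments": {"targets": [[1,[-0.97,0,0],[0,0,0]],[1,[-0.97,0,0],[0,0,0]],[1,[-0.97,0,0],[0,0,0]],[1,[-0.97,0,0],[0,0,0]],[1,[-0.97,0,0],[0,0,0]],[1,[-0.97,0,0],[0,0,0]],[1,[0,0,0],[0,0,0]]]}}

```text
t: 6.02
ee_pos: [522.5, -332.4, 362.2]
orientation: [-2.222, -2.221, 0.001]
ft_force: [-0.4, -0.0, -0.8]
width: 87.8
grasp_force: 0.0
```

```bash
python3 -c "
from h import *
o,im,D,M=keep('w3',['mould_rack','half1'])
for l in D: print(l,[(d['xy'],round(d['score'],2),atz(o,im,d['xy'],31).round(1)) for d in D[l]],[(m['bbox'],round(m['score'],2)) for m in M[l]])
print(o['ee_pos'],o['qpos'].round(3))"
```

```text
mould_rack [([309.2, 185.3], 0.85, array([ 514.7, -326.2,   31. ]))] [([227.1, 150.1, 392.1, 223.4], 0.68)]
half1 [([326.0, 192.2], 0.95, array([ 537.2, -335.6,   31. ])), ([362.1, 191.5], 0.91, array([ 586. , -334.4,   31. ])), ([296.7, 189.1], 0.9, array([ 497.9, -331.3,   31. ])), ([257.4, 187.5], 0.77, array([ 444.7, -328.5,   31. ])), ([313.4, 273.5], 0.71, array([ 519.9, -453.4,   31. ])), ([201.7, 258.9], 0.67, array([ 356.7, -431.5,   31. ])), ([182.7, 183.7], 0.58, array([ 338. , -320.2,   31. ]))] [([178.9, 234.0, 221.3, 283.4], 0.94), ([155.5, 164.2, 210.7, 213.1], 0.82), ([355.0, 164.3, 375.7, 225.6], 0.73), ([301.5, 246.5, 333.5, 306.0], 0.66), ([286.6, 161.2, 303.4, 223.0], 0.63), ([317.9, 163.9, 341.8, 223.0], 0.62), ([247.8, 158.7, 267.8, 221.5], 0.61), ([256.4, 0.8, 398.0, 56.7], 0.44)]
[ 522.52862226 -332.35678332  362.15132781] [-0.586  0.292  1.495 -0.     1.355 -0.585]
```

```bash
python3 -c "
import cv2,numpy as np
a=cv2.imread('pics/w3.png')[140:240,210:410]; b=cv2.imread('pics/w2.png')[0:300,220:420]; c=cv2.imread('pics/w1.png')[100:280,220:420]
a=cv2.resize(a,(600,300),interpolation=cv2.INTER_CUBIC); b=cv2.resize(b,(200,300)); c=cv2.resize(c,(330,297)); b2=cv2.resize(cv2.imread('pics/w2.png')[100:300,220:420],(300,300))
m=np.zeros((600,800,3),np.uint8); m[:300,:600]=a; m[:300,600:]=b; m[300:600,:300]=b2; m[300:597,300:630]=c
cv2.imwrite('pics/m1.png',m)"
```

```text
(no output)
```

View pics/m1.png

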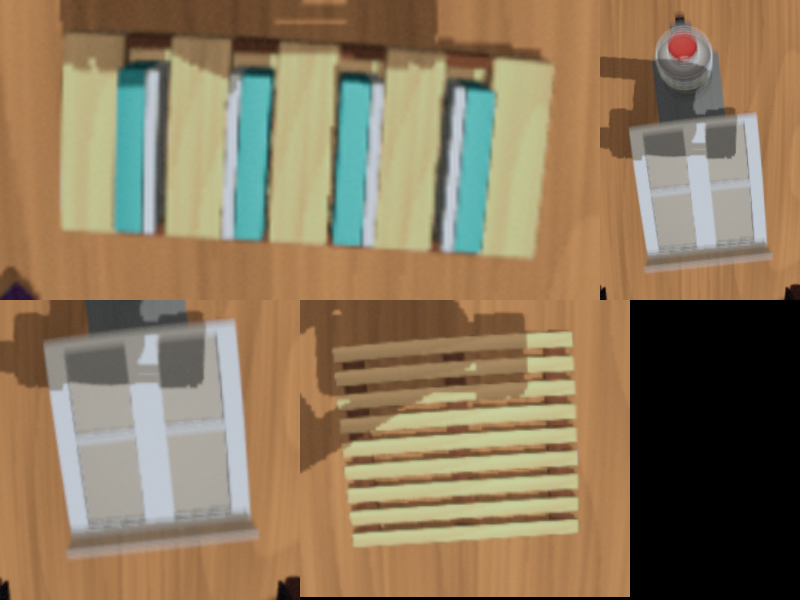

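The crop shows four halves, left to right along +X: teal to −X, +X, −X, +X. The rack is turned a few degrees clockwise; the tray and board are turned a few degrees counter-clockwise. Next I take a second wrist view for triangulation.

>>> {"name": "apply_moves", "arguments": {"targets": [[1,[0.4,0.5,0.9],[0,0,0]],[1,[0.4,0.5,0.9],[0,0,0]],[1,[0.4,0.5,0.9],[0,0,0]],[1,[0,0,0],[0,0,0]]]}}

```text
t: 6.78
ee_pos: [596.4, -267.3, 224.0]
orientation: [-2.212, -2.222, 0.003]
ft_force: [-0.5, -0.2, 0.1]
width: 87.7
grasp_force: 0.0
```

```bash
cat > fit.py <<'E'
from h import *
from scipy.optimize import least_squares
np.set_printoptions(precision=1,suppress=True)
S={c:snap(c) for c in ['scene','side']}
SP={(l,c):ctrl.pinpoint(l,c) for c in S for l in ['half1','pocket0','dry_top','spray_top','mould_rack']}
W=keep('w4',['half1','mould_rack'])
pickle.dump((S,SP),open('s0.pkl','wb'))
w1,w2,w3=[pickle.load(open(f'w{i}.pkl','rb')) for i in (1,2,3)]
def views(l,ws):
    v=[(w[0],w[1],[d['xy'] for d in w[2][l] if d['score']>.3]) for w in ws]
    return v+[(*S[c],[d['xy'] for d in SP[l,c] if d['score']>.3]) for c in S]
def near(v,p,tol):
    rs=[]
    for o,im,L in v:
        r=[ray(o,im,xy) for xy in L]; 
        r=[(np.linalg.norm(np.cross(p-c,d)),c,d) for c,d in r]
        if r:
            m=min(r,key=lambda t:t[0])
            if m[0]<tol: rs.append(m[1:])
    return rs
def show(n,v,p0,tol):
    p=np.array(p0,float)
    for _ in range(3):
        rs=near(v,p,tol); 
        if len(rs)<2: print(n,'few');return
        p,e=tri(rs)
    print(n,p,np.array(e),len(rs)); return p
for q in [(442,-331,31),(493,-334,31),(537,-337,31),(586,-339,31)]: show('half',views('half1',[w3,W]),q,14)
P=[show('pocket',views('pocket0',[w2]),q,18) for q in [(482,-1,6),(493,-88,6),(565,10,6),(576,-77,6)]]
show('dry',views('dry_top',[w1]),(484,346,14),20); show('top',views('spray_top',[w2]),(510,118,201),40)
show('rack',views('mould_rack',[w3,W]),(516,-333,0),30)
# yaw from masks on the world plane
def rect(w,l,z,thr=0.5):
    m=max(w[3][l],key=lambda m:m['score']*m['region'].sum())['region']
    c=max(cv2.findContours(m.astype(np.uint8),0,1)[0],key=cv2.contourArea)[:,0]
    q=np.array([atz(w[0],w[1],x,z)[:2] for x in c],np.float32); print(l,cv2.minAreaRect(q))
rect(w1,'drying_board',14); rect(w3,'mould_rack',28); rect(W,'mould_rack',28)
E
python3 fit.py
```

```text
half [ 444.5 -328.3   33.2] [0.6 1.3 1.7 0.3] 4
half [ 497.  -330.8   31. ] [1.  0.9 1.3 1. ] 4
half [ 539.7 -335.7   28.6] [2.5 1.6 3.2 5.1] 4
half [ 587.  -333.6   27.2] [1.5 1.6 3.6 3.6] 4
pocket [484.3  -2.5   8.6] [4.9 9.1 8.7] 3
pocket [491.6 -89.5  11.7] [1.1 2.2 2.8] 3
pocket [563.9   4.8   8.1] [7.8 9.2 3.3] 3
pocket [572.6 -79.6   6.5] [3.9 2.2 2.7] 3
dry [480.  347.2  20.7] [3.9 2.1 3.4] 3
top [512.7 118.8 202. ] [3.6 2.3 4.7] 3
rack [ 514.7 -329.9   -5.1] [2.1 1.5 5.  6.8] 4
drying_board ((483.89794921875, 350.9285583496094), (201.61012268066406, 179.08908081054688), 3.438986301422119)
mould_rack ((516.47900390625, -329.70379638671875), (93.98866271972656, 220.7928924560547), 86.25653839111328)
mould_rack ((537.1004028320312, -100.56883239746094), (102.81941986083984, 185.1547393798828), 87.1100082397461)
```

>>> {"name": "apply_moves", "arguments": {"targets": [[1,[-0.66,-0.085,0.3],[0,0,0.1154]],[1,[-0.68,0,0.3],[0,0,0.1154]],[1,[0,0,0.3],[0,0,0.1154]],[1,[0,0,0.3],[0,0,0.1154]],[1,[0,0,0.3],[0,0,0.1154]],[1,[0,0,0],[0,0,0.1154]],[1,[0,0,0],[0,0,0.1154]],[1,[0,0,0],[0,0,0.1154]]]}}

```text
t: 8.62
ee_pos: [586.8, -337.3, 152.4]
orientation: [-3.136, -0.181, 0.0]
ft_force: [0.6, 0.6, -0.1]
width: 87.9
grasp_force: 0.0
```

>>> {"name": "apply_moves", "arguments": {"targets": [[1,[0,0,0],[0,0,0.1154]],[1,[0,0,0],[0,0,0]]]}}

```text
t: 8.88
ee_pos: [586.9, -337.4, 152.6]
orientation: [-3.14, 0.092, 0.0]
ft_force: [-0.4, -0.3, -0.2]
width: 87.8
grasp_force: 0.0
```

```bash
cat >> h.py <<'E'
def st(verbose=1):
    o=ctrl.get_obs(); M=R.from_rotvec(o['orientation']).as_matrix()
    print('t',round(o['t'],2),'pos',o['ee_pos'].round(1),'azx',round(np.degrees(np.arctan2(M[1,0],M[0,0])),1),'z',M[:,2].round(3),'w',round(o['width'],1),'g',round(o['grasp_force'],1),'q',o['qpos'].round(2)); return o,M
def rel(p):
    o,M=st(); print('tool shift (units)',(M.T@(np.array(p)-o['ee_pos'])/50).round(3))
E
python3 -c "
from h import *
rel([588,-334,31.5])
o,im,D,_=keep('w5',['half1'])
for d in D['half1']: print(d['xy'],round(d['score'],2),atz(o,im,d['xy'],31)[:2].round(1))
cv2.imwrite('pics/w5c.png',im['pixels'][60:420,100:540])"
```

```text
t 8.88 pos [ 586.9 -337.4  152.6] azx -3.3 z [-0.  0. -1.] w 87.8 g 0.0 q [-0.54  0.58  1.55  0.    1.01  1.09]
tool shift (units) [ 0.019 -0.069  2.421]
[314.2, 380.1] 0.96 [ 442.5 -328.1]
[319.2, 440.5] 0.95 [ 353.6 -328.2]
[316.5, 232.5] 0.86 [ 589.  -338.8]
[317.1, 336.8] 0.8 [ 492.4 -333.7]
[412.1, 428.7] 0.78 [ 360.4 -430.6]
[315.3, 287.2] 0.72 [ 541.5 -335. ]
[449.9, 291.3] 0.64 [ 528.5 -453.2]
```

View pics/w5c.png

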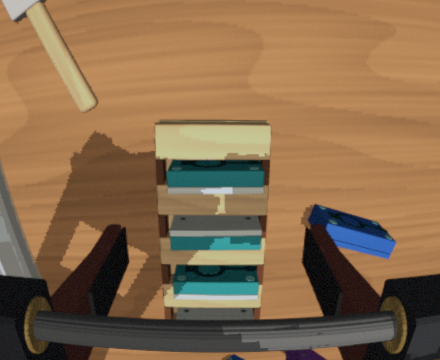

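The crop shows half D's teal face at (215,178), centred between the open fingers. Descending to grip it.

>>> {"name": "apply_moves", "arguments": {"targets": [[1,[0.03,-0.02,0.8],[0,0,0]],[1,[0,0,0.8],[0,0,0]],[1,[0,0,0.5],[0,0,0]],[1,[0,0,0.32],[0,0,0]],[-1,[0,0,0],[0,0,0]],[-1,[0,0,0],[0,0,0]],[-1,[0,0,0],[0,0,0]],[-1,[0,0,0],[0,0,0]]]}}

```text
t: 10.02
ee_pos: [588.9, -336.8, 32.7]
orientation: [3.139, -0.094, 0.002]
ft_force: [-0.2, -0.1, 1.6]
width: 71.8
grasp_force: 30.0
```

>>> {"name": "apply_moves", "arguments": {"targets": [[-1,[0,0,-0.3],[0,0,0]],[-1,[0,0,-0.5],[0,0,0]],[-1,[0,0,-0.7],[0,0,0]],[-1,[0,0,-0.5],[0,0,0]],[-1,[0,0,0],[0,0,0]]]}}

```text
t: 10.65
ee_pos: [589.9, -337.4, 135.0]
orientation: [3.138, -0.094, 0.007]
ft_force: [0.2, -0.1, -1.3]
width: 71.8
grasp_force: 30.0
```

```bash
python3 -c "
from h import *
rel([665,-40,131.5])"
```

```text
t 10.65 pos [ 589.9 -337.4  135. ] azx -3.4 z [ 0.005 -0.003 -1.   ] w 71.8 g 30.0 q [-0.54  0.6   1.56 -0.    0.98  1.09]
tool shift (units) [ 1.142 -6.028  0.06 ]
```

>>> {"name": "apply_moves", "arguments": {"targets": [[-1,[0.15,-0.86,0],[0,0,0]],[-1,[0.15,-0.86,0],[0,0,0]],[-1,[0.15,-0.86,0],[0,0,0]],[-1,[0.15,-0.86,0],[0,0,0]],[-1,[0.15,-0.86,0],[0,0,0]],[-1,[0.15,-0.86,0],[0,0,0]],[-1,[0.15,-0.86,0],[0,0,0]],[-1,[0,0,0],[0,0,-0.038]]]}}

```text
t: 11.65
ee_pos: [658.7, -36.0, 130.5]
orientation: [-3.141, -0.007, 0.002]
ft_force: [-0.6, 0.7, 0.3]
width: 71.6
grasp_force: 30.0
```

>>> {"name": "apply_moves", "arguments": {"targets": [[-1,[0,0,0],[0,0.107,0]],[-1,[0,0,0],[0,0.107,0]],[-1,[0,0,0],[0,0.107,0]],[-1,[0,0,0],[0,0.107,0]],[-1,[0,0,0],[0,0.107,0]],[-1,[0,0,0],[0,0.107,0]],[-1,[0,0,0],[0,0,0]]]}}

```text
t: 12.52
ee_pos: [656.0, -3.4, 128.0]
orientation: [-2.906, -0.055, -0.857]
ft_force: [0.4, -0.2, -1.3]
width: 71.6
grasp_force: 30.0
```

```bash
python3 -c "
from h import *
rel([665,-40,23])"
```

```text
t 12.53 pos [656.   -3.4 128. ] azx 0.2 z [ 0.539  0.117 -0.834] w 71.6 g 30.0 q [-0.11  0.46  2.01  1.04  0.2   0.45]
tool shift (units) [-0.992  0.941  1.762]
```

```bash
cat >> h.py <<'E'
def relr(az):
    o,M=st(); a=np.radians(az); x=np.array([np.cos(a),np.sin(a),0]); z=np.array([0,0,-1.]); T=np.c_[x,np.cross(z,x),z]
    print('turn units',(R.from_matrix(M.T@T).as_rotvec()/(np.pi/2)).round(3))
E
python3 -c "
from h import *
relr(0)"
```

```text
t 12.53 pos [656.   -3.4 128. ] azx 0.2 z [ 0.539  0.117 -0.834] w 71.6 g 30.0 q [-0.11  0.46  2.01  1.04  0.2   0.45]
turn units [-0.072 -0.365  0.023]
```

>>> {"name": "apply_moves", "arguments": {"targets": [[-1,[0,0,-0.2],[-0.018,-0.091,0.006]],[-1,[0,0,-0.2],[-0.018,-0.091,0.006]],[-1,[0,0,0],[-0.018,-0.091,0.006]],[-1,[0,0,0],[-0.018,-0.091,0.006]],[-1,[0,0,0],[0,0,0]]]}}

```text
t: 13.15
ee_pos: [658.2, 10.2, 139.1]
orientation: [-3.059, -0.057, -0.259]
ft_force: [0.7, 0.2, -1.5]
width: 71.6
grasp_force: 30.0
```

```bash
python3 -c "
from h import *
relr(90);rel([675,-100,130])"
```

```text
t 13.15 pos [658.2  10.2 139.1] azx 1.8 z [ 0.166  0.074 -0.983] w 71.6 g 30.0 q [-0.04  0.51  1.73  0.12  0.74  1.41]
turn units [ 0.049 -0.119 -0.973]
t 13.15 pos [658.2  10.2 139.1] azx 1.8 z [ 0.166  0.074 -0.983] w 71.6 g 30.0 q [-0.04  0.51  1.73  0.12  0.74  1.41]
tool shift (units) [0.232 2.224 0.072]
```

>>> {"name": "apply_moves", "arguments": {"targets": [[-1,[0,0.7,0],[-0.045,-0.105,0.0]],[-1,[0,0.7,0],[0,0,0.02]],[-1,[0,0.7,0],[0,0,0]],[-1,[0,0,0],[0,0,-0.111]],[-1,[0,0,0],[0,0,-0.111]],[-1,[0,0,0],[0,0,-0.111]],[-1,[0,0,0],[0,0,-0.111]],[-1,[0,0,0],[0,0,-0.111]]]}}

```text
t: 14.15
ee_pos: [657.3, -94.6, 134.7]
orientation: [2.84, 1.341, 0.003]
ft_force: [-0.7, 0.3, -0.9]
width: 71.8
grasp_force: 30.0
```

>>> {"name": "apply_moves", "arguments": {"targets": [[-1,[0,0,0],[0,0,-0.111]],[-1,[0,0,0],[0,0,-0.111]],[-1,[0,0,0],[0,0,-0.111]],[-1,[0,0,0],[0,0,-0.111]],[-1,[0,0,0],[0,0,-0.111]],[-1,[0,0,0],[0,0,-0.111]],[-1,[0,0,0],[0,0,-0.111]],[-1,[0,0,0],[0,0,-0.111]]]}}

```text
t: 15.15
ee_pos: [657.3, -94.6, 134.7]
orientation: [1.315, 2.851, 0.001]
ft_force: [0.2, 1.0, -1.3]
width: 71.8
grasp_force: 30.0
```

>>> {"name": "apply_moves", "arguments": {"targets": [[-1,[0,0,0],[0,0,-0.111]],[-1,[0,0,0],[0,0,-0.111]],[-1,[0,0,0],[0,0,-0.111]],[-1,[0,0,0],[0,0,-0.111]],[-1,[0,0,0],[0,0,-0.111]],[-1,[0,0,0],[0,0,0]]]}}

```text
t: 15.9
ee_pos: [657.4, -94.5, 134.9]
orientation: [-0.001, 3.14, 0.0]
ft_force: [-1.2, -0.4, -0.3]
width: 71.8
grasp_force: 30.0
```

```bash
python3 -c "
from h import *
relr(180);rel([675,-100,110])"
```

```text
t 15.9 pos [657.4 -94.5 134.9] azx -180.0 z [ 0.002  0.    -1.   ] w 71.8 g 30.0 q [-0.16  0.58  1.59  0.    0.97 -1.73]
turn units [0.    0.001 0.   ]
t 15.9 pos [657.4 -94.5 134.9] azx -180.0 z [ 0.002  0.    -1.   ] w 71.8 g 30.0 q [-0.16  0.58  1.59  0.    0.97 -1.73]
tool shift (units) [-0.35  -0.111  0.499]
```

>>> {"name": "apply_moves", "arguments": {"targets": [[-1,[-0.35,-0.11,0],[0,0.107,0]],[-1,[0,0,0],[0,0.107,0]],[-1,[0,0,0],[0,0.107,0]],[-1,[0,0,0],[0,0.107,0]],[-1,[0,0,0],[0,0.107,0]],[-1,[0,0,0],[0,0.107,0]],[-1,[0,0,0],[0,0,0]]]}}

```text
t: 16.77
ee_pos: [674.4, -99.3, 128.8]
orientation: [0.001, -2.128, 0.002]
ft_force: [0.3, -0.6, -1.8]
width: 71.7
grasp_force: 30.0
```

```bash
python3 -c "
from h import *
rel([675,-100,24])"
```

```text
t 16.77 pos [674.4 -99.3 128.8] azx 179.9 z [-0.849 -0.002 -0.529] w 71.7 g 30.0 q [-0.12  1.16  0.77 -0.13  2.22 -1.71]
tool shift (units) [-1.786 -0.01   1.098]
```

>>> {"name": "apply_moves", "arguments": {"targets": [[-1,[-0.6,0,0.37],[0,0,0]],[-1,[-0.6,0,0.37],[0,0,0]],[-1,[-0.4,0,0.25],[0,0,0]],[-1,[-0.18,0,0.11],[0,0,0]],[-1,[0,0,0],[0,0,0]],[-1,[-0.034,0,0.02],[0,0,0]],[-1,[0,0,0],[0,0,0]]]}}

```text
t: 17.65
ee_pos: [677.8, -99.3, 30.3]
orientation: [0.003, -2.136, 0.001]
ft_force: [-0.8, -0.2, 0.5]
width: 71.6
grasp_force: 30.0
```

>>> {"name": "apply_moves", "arguments": {"targets": [[-1,[-0.05,0,0.03],[0,0,0]],[-1,[-0.05,0,0.03],[0,0,0]],[-1,[-0.03,0,0.02],[0,0,0]],[-1,[0,0,0],[0,0,0]]]}}

```text
t: 18.15
ee_pos: [677.3, -99.3, 21.6]
orientation: [0.003, -2.134, 0.001]
ft_force: [-0.5, 0.1, -0.6]
width: 71.5
grasp_force: 30.0
```

```bash
python3 -c "
from h import *
st()"
```

```text
t 18.15 pos [677.3 -99.3  21.6] azx -179.8 z [-0.845 -0.002 -0.534] w 71.5 g 30.0 q [-0.12  1.29  0.73 -0.12  2.12 -1.7 ]
```

>>> {"name": "apply_moves", "arguments": {"targets": [[1,[0,0,0],[0,0,0]],[1,[0,0,0],[0,0,0]],[1,[0,0,0],[0,0,0]],[1,[0.35,0,-0.22],[0,0,0]],[1,[0.7,0,-0.44],[0,0,0]],[1,[0.7,0,-0.44],[0,0,0]],[1,[0.7,0,-0.44],[0,-0.107,0]],[1,[0,0,0],[0,-0.107,0]]]}}

```text
t: 19.15
ee_pos: [679.5, -99.7, 171.6]
orientation: [0.003, -2.484, 0.001]
ft_force: [-0.4, 0.2, 0.7]
width: 88.0
grasp_force: 0.0
```

>>> {"name": "apply_moves", "arguments": {"targets": [[1,[0,0,0],[0,-0.107,0]],[1,[0,0,0],[0,-0.107,0]],[1,[0,0,0],[0,-0.107,0]],[1,[0,0,0],[0,-0.107,0]],[1,[0,0,0],[0,0,0.111]],[1,[0,0,0],[0,0,0.111]],[1,[0,0,0],[0,0,0.111]],[1,[0,0,0],[0,0,0.111]]]}}

```text
t: 20.15
ee_pos: [677.1, -99.5, 168.3]
orientation: [1.077, 2.948, 0.003]
ft_force: [0.6, -0.5, -0.9]
width: 88.0
grasp_force: 0.0
```

>>> {"name": "apply_moves", "arguments": {"targets": [[1,[0,0,0],[0,0,0.111]],[1,[0,0,0],[0,0,0.111]],[1,[0,0,0],[0,0,0.111]],[1,[0,0,0],[0,0,0.111]],[1,[0,0,0],[0,0,0.111]],[1,[0,0,0],[0,0,0]]]}}

```text
t: 20.9
ee_pos: [677.2, -99.5, 167.9]
orientation: [2.214, 2.227, 0.004]
ft_force: [-0.2, 0.4, -0.4]
width: 87.8
grasp_force: 0.0
```

```bash
cat >> h.py <<'E'
def halfrect(w,z,near):
    best=None
    for m in w[3]['half1']:
        c=max(cv2.findContours(m['region'].astype(np.uint8),0,1)[0],key=cv2.contourArea)[:,0]
        q=np.array([atz(w[0],w[1],x,z)[:2] for x in c],np.float32); r=cv2.minAreaRect(q)
        d=np.linalg.norm(np.array(r[0])-near)
        if d<70: print('mask rect',np.round(r[0],1),np.round(r[1],1),round(r[2],1),round(m['score'],2))
E
python3 -c "
from h import *
o,im,D,M=w=keep('w6',['half1'])
for d in D['half1']: print(d['xy'],round(d['score'],2),atz(o,im,d['xy'],9)[:2].round(1))
halfrect(w,18,[680,-100])
relr(90);rel([680,-100,100])
cv2.imwrite('pics/w6c.png',im['pixels'][60:420,100:540])"
```

```text
[195.1, 424.7] 0.94 [ 529.1 -357.7]
[322.8, 224.0] 0.85 [ 684.6 -100.7]
mask rect [685. -98.] [45.5 73.2] 0.4 0.88
t 21.05 pos [677.1 -99.5 167.2] azx 90.4 z [ 0.002  0.001 -1.   ] w 88.0 g 0.0 q [-0.16  0.57  1.53  0.    1.04 -0.17]
turn units [ 0.001 -0.     0.005]
t 21.05 pos [677.1 -99.5 167.2] azx 90.4 z [ 0.002  0.001 -1.   ] w 88.0 g 0.0 q [-0.16  0.57  1.53  0.    1.04 -0.17]
tool shift (units) [-0.012  0.055  1.344]
```

View pics/w6c.png

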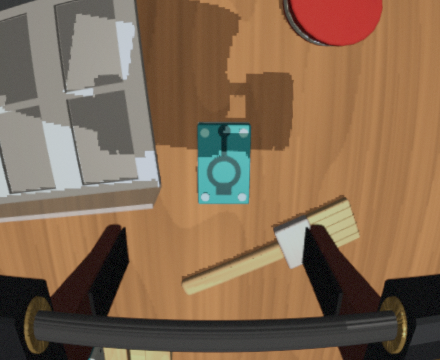

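The crop shows the half at (223,165), lying flat with the teal face up. The tray edge sits 34 mm to its left. I'll refine the station pose from this picture and grip the half.

```bash
cat > stn.py <<'E'
from h import *
from scipy.optimize import least_squares
w2=pickle.load(open('w2.pkl','rb')); w6=pickle.load(open('w6.pkl','rb')); S,SP=pickle.load(open('s0.pkl','rb'))
pp=ctrl.pinpoint('pocket0','wrist'); 
L=np.array([[-42,44],[-42,-44],[42,44],[42,-44]])
obs=[]
for o,im,l,wt in [(w2[0],w2[1],w2[2]['pocket0'],1),(w6[0],w6[1],pp,1),(*S['scene'],SP['pocket0','scene'],.5),(*S['side'],SP['pocket0','side'],.7)]:
    for d in l:
        if d['score']<.3: continue
        p=atz(o,im,d['xy'],6)[:2]; k=np.argmin(np.linalg.norm(np.array([528.5,-41])+L@np.array([[.992,.12],[-.12,.992]])-p,axis=1)); obs.append((k,p,wt))
def T(v): c,s=np.cos(v[2]),np.sin(v[2]); return v[:2]+L@np.array([[c,s],[-s,c]])
def f(v): t=T(v); return np.concatenate([wt*(t[k]-p) for k,p,wt in obs])
r=least_squares(f,[528,-41,.12],loss='soft_l1',f_scale=2)
print(r.x,np.degrees(r.x[2])); print(T(r.x).round(1))
for k,p,wt in obs: print(k,p.round(1),(p-T(r.x)[k]).round(1))
E
python3 stn.py
```

```text
[ 5.28249717e+02 -3.94224179e+01  9.96221586e-02] 5.7079292320005015
[[ 4.821e+02  2.000e-01]
 [ 4.908e+02 -8.740e+01]
 [ 5.657e+02  8.500e+00]
 [ 5.744e+02 -7.900e+01]]
0 [ 4.799e+02 -2.000e-01] [-2.2 -0.4]
3 [576.3 -78.3] [1.9 0.7]
2 [567.3  11.9] [1.6 3.3]
1 [492.3 -91.3] [ 1.5 -3.9]
3 [575.9 -79.7] [ 1.4 -0.6]
0 [481.    2.7] [-1.1  2.6]
1 [489.3 -90. ] [-1.6 -2.6]
2 [565.1  10.6] [-0.5  2.1]
1 [487.9 -87.8] [-3.  -0.4]
0 [486.5 -12.3] [  4.5 -12.4]
2 [555.    0.6] [-10.7  -7.9]
3 [569.2 -78.4] [-5.2  0.6]
3 [570.5 -81.6] [-3.9 -2.6]
1 [490.5 -80.6] [-0.3  6.8]
2 [567.4   6.1] [ 1.7 -2.4]
0 [489.7  10.8] [ 7.6 10.6]
```

>>> {"name": "apply_moves", "arguments": {"targets": [[0.45,[0.01,0.155,0.8],[0,0,0]],[0.45,[0,0,0.8],[0,0,0]],[0.45,[0,0,0.8],[0,0,0]],[0.45,[0,0,0.5],[0,0,0]],[0.45,[0,0,0.28],[0,0,0]],[-1,[0,0,0],[0,0,0]],[-1,[0,0,0],[0,0,0]],[-1,[0,0,0],[0,0,0]]]}}

```text
t: 22.1
ee_pos: [685.8, -98.8, 8.7]
orientation: [2.215, 2.225, 0.004]
ft_force: [0.2, 0.4, 1.1]
width: 45.7
grasp_force: 30.0
```

>>> {"name": "apply_moves", "arguments": {"targets": [[-1,[0,0,-0.4],[0,0,0]],[-1,[0,0,-0.8],[0,0,0]],[-1,[0,0,-0.6],[0,0,0]],[-1,[0,0,0],[0,0,0]]]}}

```text
t: 22.6
ee_pos: [687.3, -99.2, 101.9]
orientation: [2.212, 2.222, 0.009]
ft_force: [-0.5, -0.2, -1.3]
width: 45.6
grasp_force: 30.0
```

>>> {"name": "apply_moves", "arguments": {"targets": [[-1,[0.4,-0.8,0],[0,0,0]],[-1,[0.4,-0.8,0],[0,0,0]],[-1,[0.4,-0.8,0],[0,0,0]],[-1,[0.4,-0.8,0],[0,0,0]],[-1,[0.39,-0.85,0],[0,0,0]],[-1,[0,0,0],[0,0,-0.066]],[-1,[0,0,0],[0,0,0]]]}}

```text
t: 23.48
ee_pos: [481.5, 0.0, 97.1]
orientation: [2.099, 2.338, 0.002]
ft_force: [0.2, -0.5, -0.8]
width: 46.1
grasp_force: 30.0
```

```bash
python3 -c "
from h import *
relr(96.2);rel([482,0.3,40]); snap('wrist','w7.png')"
```

```text
t 23.48 pos [481.5   0.   97.1] azx 96.2 z [ 0.001  0.001 -1.   ] w 46.1 g 30.0 q [-0.03  0.42  2.02  0.    0.7  -0.13]
turn units [ 0.001 -0.001 -0.   ]
t 23.48 pos [481.5   0.   97.1] azx 96.2 z [ 0.001  0.001 -1.   ] w 46.1 g 30.0 q [-0.03  0.42  2.02  0.    0.7  -0.13]
tool shift (units) [0.004 0.01  1.141]
```

View pics/w7.png

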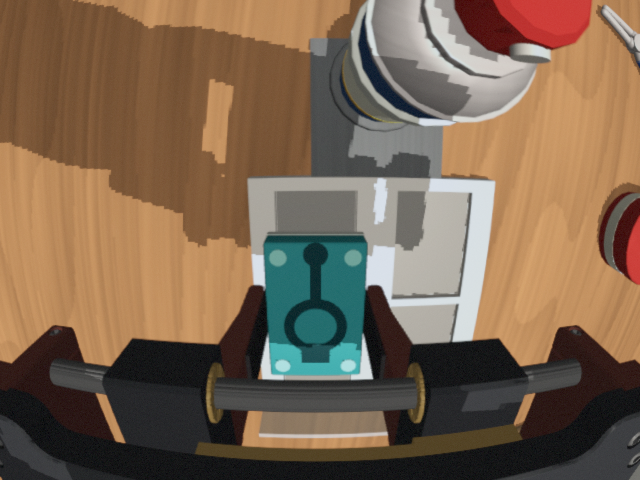

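The picture shows the held half at (316,305), parallel to the tray. The tray's top corners are at (248,180) and (494,181), and the pocket's top edge is at row 190, columns 275–357.

```bash
python3 -c "
from h import *
o,im=snap('wrist')
for n,p in [('TL(-88,94)',(248,180)),('TR(88,94)',(494,181)),('p0 tl(-70,85)',(275,191)),('p0 tr(-14,85)',(357,191)),('p2 tr(70,85)',(473,193)),('p2 br(70,3)',(461,298)),('p2bl(14,3)',(392,297))]:
    q=atz(o,im,p,12)[:2]; a=np.radians(6.2); d=q-[528.2,-39.4]; print(n,q.round(1),(np.array([[np.cos(a),np.sin(a)],[-np.sin(a),np.cos(a)]])@d).round(1))
"
```

```text
TL(-88,94) [432.   44.3] [-86.6  93.6]
TR(88,94) [605.5  65. ] [88.1 95.4]
p0 tl(-70,85) [451.   38.4] [-68.4  85.7]
p0 tr(-14,85) [506.   44.2] [-13.   85.5]
p2 tr(70,85) [590.2  53.8] [71.7 85.9]
p2 br(70,3) [600.  -28.5] [72.6  3.1]
p2bl(14,3) [543.5 -31.7] [16.1  6. ]
```

>>> {"name": "apply_moves", "arguments": {"targets": [[-1,[0,0.02,0.7],[0,0,0]],[-1,[0,0,0.6],[0,0,0]],[-1,[0,0,0.32],[0,0,0]],[-1,[0,0,0],[0,0,0]],[0.36,[0,0,0],[0,0,0]],[0.36,[0,0,0],[0,0,0]],[0.36,[0,0,-0.7],[0,0,0]],[0.36,[0,0,-0.9],[0,0,0]]]}}

```text
t: 24.58
ee_pos: [482.3, -0.1, 97.0]
orientation: [-2.098, -2.337, -0.001]
ft_force: [1.0, -0.7, 0.8]
width: 59.8
grasp_force: 0.0
```

>>> {"name": "apply_moves", "arguments": {"targets": [[1,[0,0,-0.4],[0,0,0]],[1,[0,0,0],[0,0,0]]]}}

```text
t: 24.82
ee_pos: [484.3, -0.1, 118.2]
orientation: [2.096, 2.335, 0.007]
ft_force: [0.1, 0.4, -0.3]
width: 76.2
grasp_force: 0.0
```

```bash
python3 -c "
from h import *
o,im,D,M=w=keep('w8',['half1'])
for d in D['half1']: print(d['xy'],round(d['score'],2),atz(o,im,d['xy'],15)[:2].round(1))
halfrect(w,24,[482,0])
rel([540.4,-333,130])"
```

```text
[313.4, 241.3] 0.79 [483.7   0. ]
[608.8, 47.6] 0.72 [724.8 207.1]
mask rect [483.1   1.1] [47.  74.8] 5.2 0.87
t 24.98 pos [ 4.823e+02 -1.000e-01  1.156e+02] azx 96.2 z [ 0.     0.001 -1.   ] w 86.6 g 0.0 q [-0.03  0.38  2.01  0.    0.74 -0.13]
tool shift (units) [-6.744  0.438 -0.294]
```

>>> {"name": "apply_moves", "arguments": {"targets": [[1,[-0.965,0.063,-0.08],[0,0,0]],[1,[-0.965,0.063,-0.08],[0,0,0]],[1,[-0.965,0.063,-0.08],[0,0,0]],[1,[-0.965,0.063,-0.08],[0,0,0]],[1,[-0.965,0.063,-0.08],[0,0,0]],[1,[-0.965,0.063,-0.08],[0,0,0]],[1,[-0.965,0.063,0],[0,0,0]],[1,[0,0,0],[0,0,-0.1115]]]}}

```text
t: 25.98
ee_pos: [541.0, -336.6, 138.2]
orientation: [-1.885, -2.513, -0.002]
ft_force: [-0.4, 0.7, 0.8]
width: 88.0
grasp_force: 0.0
```

>>> {"name": "apply_moves", "arguments": {"targets": [[1,[0,0,0],[0,0,-0.1115]],[1,[0,0,0],[0,0,-0.1115]],[1,[0,0,0],[0,0,-0.1115]],[1,[0,0,0],[0,0,-0.1115]],[1,[0,0,0],[0,0,-0.1115]],[1,[0,0,0],[0,0,-0.1115]],[1,[0,0,0],[0,0,-0.1115]],[1,[0,0,0],[0,0,0]]]}}

```text
t: 26.98
ee_pos: [540.5, -333.1, 138.3]
orientation: [-0.099, -3.139, -0.004]
ft_force: [0.3, -0.5, 0.1]
width: 87.9
grasp_force: 0.0
```

```bash
python3 -c "
from h import *
o,im,D,M=w=keep('w9',['half1'])
for d in D['half1']: print(d['xy'],round(d['score'],2),atz(o,im,d['xy'],31)[:2].round(1))
relr(176.5);rel([540.8,-334,31.5])"
```

```text
[173.5, 14.2] 0.97 [ 356.7 -427.4]
[313.3, 111.8] 0.96 [ 445.1 -328.3]
[160.1, 228.1] 0.96 [ 522.4 -455.8]
[310.9, 236.1] 0.92 [ 537.1 -336.1]
[313.9, 174.0] 0.74 [ 490.2 -330.8]
[634.1, 162.4] 0.7 [481.6 -22.6]
t 27.12 pos [ 540.8 -333.3  139.1] azx 176.3 z [ 0.     0.002 -1.   ] w 87.8 g 0.0 q [-0.57  0.54  1.66  0.    0.94 -2.08]
turn units [ 0.001  0.    -0.002]
t 27.12 pos [ 540.8 -333.3  139.1] azx 176.3 z [ 0.     0.002 -1.   ] w 87.8 g 0.0 q [-0.57  0.54  1.66  0.    0.94 -2.08]
tool shift (units) [-0.    -0.017  2.152]
```

>>> {"name": "apply_moves", "arguments": {"targets": [[1,[0.016,0,0.8],[0,0,0]],[1,[0,0,0.8],[0,0,0]],[1,[0,0,0.35],[0,0,0]],[1,[0,0,0.2],[0,0,0]],[-1,[0,0,0],[0,0,0]],[-1,[0,0,0],[0,0,0]],[-1,[0,0,0],[0,0,0]],[-1,[0,0,-0.3],[0,0,0]]]}}

```text
t: 28.12
ee_pos: [540.7, -333.3, 47.8]
orientation: [0.097, 3.138, 0.002]
ft_force: [1.8, 0.1, -2.1]
width: 71.8
grasp_force: 30.0
```

>>> {"name": "apply_moves", "arguments": {"targets": [[-1,[0,0,-0.5],[0,0,0]],[-1,[0,0,-0.7],[0,0,0]],[-1,[0,0,-0.5],[0,0,0]],[-1,[0,0,0],[0,0,-0.04]]]}}

```text
t: 28.62
ee_pos: [541.7, -334.4, 136.4]
orientation: [-0.004, 3.136, -0.003]
ft_force: [0.2, 0.0, -1.7]
width: 71.9
grasp_force: 30.0
```

```bash
python3 -c "
from h import *
relr(180);rel([677,-100,125])"
```

```text
t 28.62 pos [ 541.7 -334.4  136.4] azx -179.8 z [ 0.006 -0.002 -1.   ] w 71.9 g 30.0 q [-0.57  0.54  1.66  0.    0.93 -2.15]
turn units [-0.001  0.004  0.002]
t 28.62 pos [ 541.7 -334.4  136.4] azx -179.8 z [ 0.006 -0.002 -1.   ] w 71.9 g 30.0 q [-0.57  0.54  1.66  0.    0.93 -2.15]
tool shift (units) [-2.718  4.681  0.234]
```

>>> {"name": "apply_moves", "arguments": {"targets": [[-1,[-0.388,0.669,0.02],[0,0,0]],[-1,[-0.388,0.669,0.02],[0,0,0]],[-1,[-0.388,0.669,0.02],[0,0,0]],[-1,[-0.388,0.669,0.02],[0,0,0]],[-1,[-0.388,0.669,0.02],[0,0,0]],[-1,[-0.388,0.669,0.02],[0,0,0]],[-1,[-0.388,0.669,0.02],[0,0,0]],[-1,[0,0,0],[0,0.107,0]]]}}

```text
t: 29.62
ee_pos: [674.9, -96.7, 127.8]
orientation: [0.005, -2.971, -0.001]
ft_force: [1.3, -0.1, -1.6]
width: 72.0
grasp_force: 30.0
```

>>> {"name": "apply_moves", "arguments": {"targets": [[-1,[0,0,0],[0,0.107,0]],[-1,[0,0,0],[0,0.107,0]],[-1,[0,0,0],[0,0.107,0]],[-1,[0,0,0],[0,0.107,0]],[-1,[0,0,0],[0,0.107,0]],[-1,[-0.42,0,0.267],[0,0,0]],[-1,[-0.42,0,0.267],[0,0,0]],[-1,[-0.42,0,0.267],[0,0,0]]]}}

```text
t: 30.62
ee_pos: [675.8, -99.3, 50.9]
orientation: [0.002, -2.137, -0.0]
ft_force: [0.2, 0.3, -1.2]
width: 71.7
grasp_force: 30.0
```

>>> {"name": "apply_moves", "arguments": {"targets": [[-1,[-0.06,0,0.04],[0,0,0]],[-1,[0,0,0],[0,0,0]]]}}

```text
t: 30.88
ee_pos: [675.8, -99.2, 48.2]
orientation: [0.002, -2.135, -0.0]
ft_force: [-0.2, 0.2, -0.7]
width: 71.9
grasp_force: 30.0
```

```bash
python3 -c "
from h import *
rel([677,-100,22])"
```

```text
t 30.88 pos [675.8 -99.2  48.2] azx -179.9 z [-0.845 -0.    -0.535] w 71.9 g 30.0 q [-0.12  1.25  0.75 -0.12  2.14 -1.7 ]
tool shift (units) [-0.456 -0.017  0.26 ]
```

>>> {"name": "apply_moves", "arguments": {"targets": [[-1,[-0.23,0,0.145],[0,0,0]],[-1,[-0.22,0,0.14],[0,0,0]],[-1,[0,0,0],[0,0,0]],[1,[0,0,0],[0,0,0]],[1,[0,0,0],[0,0,0]],[1,[0,0,0],[0,0,0]],[1,[0.35,0,-0.22],[0,0,0]],[1,[0.7,0,-0.44],[0,0,0]]]}}

```text
t: 31.88
ee_pos: [674.5, -99.0, 83.1]
orientation: [0.002, -2.131, -0.001]
ft_force: [0.2, -0.2, -0.5]
width: 87.8
grasp_force: 0.0
```

>>> {"name": "apply_moves", "arguments": {"targets": [[1,[0.7,0,-0.44],[0,0,0]],[1,[0.7,0,-0.44],[0,-0.107,0]],[1,[0,0,0],[0,-0.107,0]],[1,[0,0,0],[0,-0.107,0]],[1,[0,0,0],[0,-0.107,0]],[1,[0,0,0],[0,-0.107,0]],[1,[0,0,0],[0,-0.107,0]],[1,[0,0,0],[0,0,0.111]]]}}

```text
t: 32.88
ee_pos: [672.6, -99.2, 168.1]
orientation: [0.278, 3.126, 0.002]
ft_force: [-0.4, 0.7, 0.7]
width: 88.2
grasp_force: 0.0
```

>>> {"name": "apply_moves", "arguments": {"targets": [[1,[0,0,0],[0,0,0.111]],[1,[0,0,0],[0,0,0.111]],[1,[0,0,0],[0,0,0.111]],[1,[0,0,0],[0,0,0.111]],[1,[0,0,0],[0,0,0.111]],[1,[0,0,0],[0,0,0.111]],[1,[0,0,0],[0,0,0.111]],[0.45,[0,0,0],[0,0,0.111]]]}}

```text
t: 33.88
ee_pos: [675.4, -99.3, 167.6]
orientation: [2.223, 2.217, 0.004]
ft_force: [0.2, -0.7, -0.4]
width: 81.2
grasp_force: 0.0
```

```bash
cat > look.py <<'E'
from h import *
import sys
n,z=sys.argv[1],float(sys.argv[2]); near=[float(a) for a in sys.argv[3:5]]
o,im,D,M=w=keep(n,['half1'])
for d in D['half1']:
    p=atz(o,im,d['xy'],z-9)[:2]; 
    if np.linalg.norm(p-near)<400: print(round(d['score'],2),p.round(1))
halfrect(w,z,near)
tg=[float(a) for a in sys.argv[5:9]]; relr(tg[3]); rel(tg[:3])
E
python3 look.py w10 18 684 -99 684.5 -99 8.7 90
```

```text
0.91 [680.2 -97.5]
0.77 [478.  -0.]
mask rect [680.8 -97.8] [74.9 47.5] 89.9 0.63
t 34.02 pos [675.4 -99.3 167.2] azx 90.3 z [ 0.003  0.001 -1.   ] w 69.5 g 0.0 q [-0.16  0.57  1.53  0.    1.04 -0.17]
turn units [ 0.002 -0.     0.004]
t 34.02 pos [675.4 -99.3 167.2] azx 90.3 z [ 0.003  0.001 -1.   ] w 69.5 g 0.0 q [-0.16  0.57  1.53  0.    1.04 -0.17]
tool shift (units) [3.00e-03 1.74e-01 3.17e+00]
```

>>> {"name": "apply_moves", "arguments": {"targets": [[0.45,[0.02,0.105,0.8],[0,0,0]],[0.45,[0,0,0.8],[0,0,0]],[0.45,[0,0,0.8],[0,0,0]],[0.45,[0,0,0.5],[0,0,0]],[0.45,[0,0,0.27],[0,0,0]],[-1,[0,0,0],[0,0,0]],[-1,[0,0,0],[0,0,0]],[-1,[0,0,0],[0,0,0]]]}}

```text
t: 35.02
ee_pos: [681.7, -98.2, 8.6]
orientation: [2.216, 2.223, 0.005]
ft_force: [-0.5, -0.9, 2.9]
width: 45.7
grasp_force: 30.0
```

>>> {"name": "apply_moves", "arguments": {"targets": [[-1,[0,0,-0.4],[0,0,0]],[-1,[0,0,-0.8],[0,0,0]],[-1,[0,0,-0.6],[0,0,0]],[-1,[0.055,-0.94,0],[0,0,0]],[-1,[0.055,-0.94,0],[0,0,0]],[-1,[0.055,-0.94,0],[0,0,0]],[-1,[0.055,-0.94,0],[0,0,-0.068]],[-1,[0,0,0],[0,0,0]]]}}

```text
t: 36.02
ee_pos: [489.1, -87.2, 98.0]
orientation: [-2.095, -2.339, -0.001]
ft_force: [0.6, 0.2, 0.1]
width: 45.5
grasp_force: 30.0
```

```bash
python3 -c "
from h import *
relr(96.4);rel([492.4,-87,14.7])"
```

```text
t 36.02 pos [489.1 -87.2  98. ] azx 96.3 z [-0.001  0.001 -1.   ] w 45.5 g 30.0 q [-0.2   0.43  1.99  0.    0.72 -0.31]
turn units [-0.    -0.001 -0.001]
t 36.02 pos [489.1 -87.2  98. ] azx 96.3 z [-0.001  0.001 -1.   ] w 45.5 g 30.0 q [-0.2   0.43  1.99  0.    0.72 -0.31]
tool shift (units) [-0.005  0.066  1.666]
```

>>> {"name": "apply_moves", "arguments": {"targets": [[-1,[0,0.06,0.7],[0,0,0]],[-1,[0,0,0.6],[0,0,0]],[-1,[0,0,0.35],[0,0,0]],[-1,[0,0,0],[0,0,0]],[0.36,[0,0,0],[0,0,0]],[0.36,[0,0,0],[0,0,0]],[0.36,[0,0,-0.7],[0,0,0]],[0.36,[0,0,-0.9],[0,0,0]]]}}

```text
t: 37.02
ee_pos: [494.9, -87.2, 95.1]
orientation: [-2.096, -2.339, -0.001]
ft_force: [0.6, -0.7, -0.6]
width: 59.9
grasp_force: 0.0
```

>>> {"name": "apply_moves", "arguments": {"targets": [[1,[0,0,-0.9],[0,0,0]],[1,[0,0,0],[0,0,0]]]}}

```text
t: 37.28
ee_pos: [498.0, -87.9, 143.2]
orientation: [2.092, 2.334, 0.009]
ft_force: [1.2, 0.4, -0.4]
width: 76.2
grasp_force: 0.0
```

```bash
python3 look.py w11 24 492 -87 444.5 -327 138 96.3
```

```text
0.82 [ 444.3 -343.8]
0.8 [494.4 -86.5]
0.67 [ 492.3 -343.3]
mask rect [496.6 -86.8] [46.3 74.4] 6.2 0.8
t 37.42 pos [495.  -87.3 139.1] azx 96.3 z [ 0.001  0.001 -1.   ] w 86.4 g 0.0 q [-0.2   0.37  1.96  0.    0.81 -0.31]
turn units [ 0.001 -0.001 -0.   ]
t 37.42 pos [495.  -87.3 139.1] azx 96.3 z [ 0.001  0.001 -1.   ] w 86.4 g 0.0 q [-0.2   0.37  1.96  0.    0.81 -0.31]
tool shift (units) [-4.656 -1.528  0.016]
```

>>> {"name": "apply_moves", "arguments": {"targets": [[1,[-0.93,-0.306,0],[0,0,0]],[1,[-0.93,-0.306,0],[0,0,0]],[1,[-0.93,-0.306,0],[0,0,0]],[1,[-0.93,-0.306,0],[0,0,0]],[1,[-0.93,-0.306,0],[0,0,0]],[1,[0,0,0],[0,0,-0.1113]],[1,[0,0,0],[0,0,-0.1113]],[1,[0,0,0],[0,0,-0.1113]]]}}

```text
t: 38.42
ee_pos: [443.8, -326.3, 137.2]
orientation: [-1.41, -2.805, -0.003]
ft_force: [0.1, 0.2, -0.1]
width: 87.6
grasp_force: 0.0
```

>>> {"name": "apply_moves", "arguments": {"targets": [[1,[0,0,0],[0,0,-0.1113]],[1,[0,0,0],[0,0,-0.1113]],[1,[0,0,0],[0,0,-0.1113]],[1,[0,0,0],[0,0,-0.1113]],[1,[0,0,0],[0,0,-0.1113]],[1,[0,0,0],[0,0,0]]]}}

```text
t: 39.17
ee_pos: [444.0, -326.2, 137.5]
orientation: [-0.101, -3.139, -0.004]
ft_force: [-0.5, 0.5, 0.3]
width: 88.0
grasp_force: 0.0
```

```bash
python3 look.py w12 40 444 -327 444.5 -327.5 31.5 176.5
```

```text
0.96 [ 491.1 -329.2]
0.92 [ 352.9 -428.4]
0.86 [ 486.  -102.7]
0.78 [ 333.4 -327.6]
0.76 [ 444.9 -326.6]
0.71 [473.3 -22.4]
0.59 [ 518.9 -453.6]
mask rect [ 491.4 -332.4] [76.2 32.8] 86.3 0.9
mask rect [ 444.1 -329. ] [75.7 29.4] 86.3 0.82
t 39.33 pos [ 444.5 -326.5  138.3] azx 176.2 z [ 0.     0.002 -1.   ] w 87.6 g 0.0 q [-0.66  0.43  1.85  0.    0.86 -2.16]
turn units [ 0.001  0.    -0.003]
t 39.33 pos [ 444.5 -326.5  138.3] azx 176.2 z [ 0.     0.002 -1.   ] w 87.6 g 0.0 q [-0.66  0.43  1.85  0.    0.86 -2.16]
tool shift (units) [-1.000e-03 -2.300e-02  2.137e+00]
```

>>> {"name": "apply_moves", "arguments": {"targets": [[1,[0,-0.02,0.8],[0,0,0]],[1,[0,0,0.8],[0,0,0]],[1,[0,0,0.34],[0,0,0]],[1,[0,0,0.2],[0,0,0]],[-1,[0,0,0],[0,0,0]],[-1,[0,0,0],[0,0,0]],[-1,[0,0,0],[0,0,0]],[-1,[0,0,-0.3],[0,0,0]]]}}

```text
t: 40.33
ee_pos: [444.5, -327.4, 47.4]
orientation: [0.098, 3.14, 0.003]
ft_force: [-0.2, 0.4, -0.6]
width: 71.8
grasp_force: 30.0
```

>>> {"name": "apply_moves", "arguments": {"targets": [[-1,[0,0,-0.5],[0,0,0]],[-1,[0,0,-0.7],[0,0,0]],[-1,[0,0,-0.5],[0,0,0]],[-1,[0,0,0],[0,0,-0.042]]]}}

```text
t: 40.83
ee_pos: [446.1, -328.8, 135.7]
orientation: [-0.008, 3.136, -0.004]
ft_force: [-0.2, -0.9, -0.7]
width: 71.9
grasp_force: 30.0
```

```bash
python3 -c "
from h import *
relr(180);rel([677,-100,125])"
```

```text
t 40.83 pos [ 446.1 -328.8  135.7] azx -179.7 z [ 0.006 -0.002 -1.   ] w 71.9 g 30.0 q [-0.66  0.44  1.85  0.    0.85 -2.23]
turn units [-0.001  0.004  0.003]
t 40.83 pos [ 446.1 -328.8  135.7] azx -179.7 z [ 0.006 -0.002 -1.   ] w 71.9 g 30.0 q [-0.66  0.44  1.85  0.    0.85 -2.23]
tool shift (units) [-4.638  4.555  0.229]
```

>>> {"name": "apply_moves", "arguments": {"targets": [[-1,[-0.662,0.651,0.02],[0,0,0]],[-1,[-0.662,0.651,0.02],[0,0,0]],[-1,[-0.662,0.651,0.02],[0,0,0]],[-1,[-0.662,0.651,0.02],[0,0,0]],[-1,[-0.662,0.651,0.02],[0,0,0]],[-1,[-0.662,0.651,0.02],[0,0,0]],[-1,[-0.662,0.651,0.02],[0,0,0]],[-1,[0,0,0],[0,0.107,0]]]}}

```text
t: 41.82
ee_pos: [675.9, -96.6, 127.7]
orientation: [0.009, -2.973, -0.001]
ft_force: [1.1, -1.3, -1.2]
width: 71.5
grasp_force: 30.0
```

>>> {"name": "apply_moves", "arguments": {"targets": [[-1,[0,0,0],[0,0.107,0]],[-1,[0,0,0],[0,0.107,0]],[-1,[0,0,0],[0,0.107,0]],[-1,[0,0,0],[0,0.107,0]],[-1,[0,0,0],[0,0.107,0]],[-1,[-0.42,0,0.267],[0,0,0]],[-1,[-0.42,0,0.267],[0,0,0]],[-1,[-0.42,0,0.267],[0,0,0]]]}}

```text
t: 42.82
ee_pos: [675.6, -99.2, 50.7]
orientation: [0.004, -2.137, 0.001]
ft_force: [0.0, -0.9, -0.8]
width: 71.7
grasp_force: 30.0
```

>>> {"name": "apply_moves", "arguments": {"targets": [[-1,[-0.06,0,0.04],[0,0,0]],[-1,[0,0,0],[0,0,0]]]}}

```text
t: 43.08
ee_pos: [675.6, -99.2, 48.0]
orientation: [0.004, -2.135, 0.001]
ft_force: [0.0, -0.2, -0.1]
width: 71.9
grasp_force: 30.0
```

```bash
python3 -c "
from h import *
rel([677,-100,21.8])"
```

```text
t 43.08 pos [675.6 -99.2  48. ] azx -179.7 z [-0.845 -0.002 -0.535] w 71.9 g 30.0 q [-0.12  1.25  0.75 -0.12  2.14 -1.7 ]
tool shift (units) [-0.458 -0.017  0.257]
```

>>> {"name": "apply_moves", "arguments": {"targets": [[-1,[-0.23,0,0.145],[0,0,0]],[-1,[-0.22,0,0.14],[0,0,0]],[-1,[0,0,0],[0,0,0]],[1,[0,0,0],[0,0,0]],[1,[0,0,0],[0,0,0]],[1,[0,0,0],[0,0,0]],[1,[0.35,0,-0.22],[0,0,0]],[1,[0.7,0,-0.44],[0,0,0]]]}}

```text
t: 44.08
ee_pos: [674.3, -99.0, 82.9]
orientation: [0.004, -2.131, 0.0]
ft_force: [0.2, -0.5, 1.5]
width: 87.7
grasp_force: 0.0
```

>>> {"name": "apply_moves", "arguments": {"targets": [[1,[0.7,0,-0.44],[0,0,0]],[1,[0.7,0,-0.44],[0,-0.107,0]],[1,[0,0,0],[0,-0.107,0]],[1,[0,0,0],[0,-0.107,0]],[1,[0,0,0],[0,-0.107,0]],[1,[0,0,0],[0,-0.107,0]],[1,[0,0,0],[0,-0.107,0]],[1,[0,0,0],[0,0,0.111]]]}}

```text
t: 45.08
ee_pos: [672.4, -99.2, 167.9]
orientation: [0.275, 3.126, 0.002]
ft_force: [0.1, 0.7, -0.3]
width: 87.9
grasp_force: 0.0
```

>>> {"name": "apply_moves", "arguments": {"targets": [[1,[0,0,0],[0,0,0.111]],[1,[0,0,0],[0,0,0.111]],[1,[0,0,0],[0,0,0.111]],[1,[0,0,0],[0,0,0.111]],[1,[0,0,0],[0,0,0.111]],[1,[0,0,0],[0,0,0.111]],[1,[0,0,0],[0,0,0.111]],[0.45,[0,0,0],[0,0,0.111]]]}}

```text
t: 46.08
ee_pos: [675.2, -99.3, 167.4]
orientation: [2.221, 2.219, 0.004]
ft_force: [0.1, -0.1, -0.2]
width: 81.0
grasp_force: 0.0
```

```bash
python3 look.py w13 18 684 -99 684.5 -99 8.7 90
```

```text
0.76 [477.8   0.6]
0.76 [494.5 -87.9]
0.65 [682.1 -99.7]
mask rect [681.  -97.7] [46.1 73.1] 0.1 0.77
t 46.23 pos [675.2 -99.3 167. ] azx 90.5 z [ 0.003  0.001 -1.   ] w 69.5 g 0.0 q [-0.16  0.57  1.53  0.    1.04 -0.17]
turn units [ 0.002 -0.     0.005]
t 46.23 pos [675.2 -99.3 167. ] azx 90.5 z [ 0.003  0.001 -1.   ] w 69.5 g 0.0 q [-0.16  0.57  1.53  0.    1.04 -0.17]
tool shift (units) [2.000e-03 1.760e-01 3.166e+00]
```

View pics/w13.png

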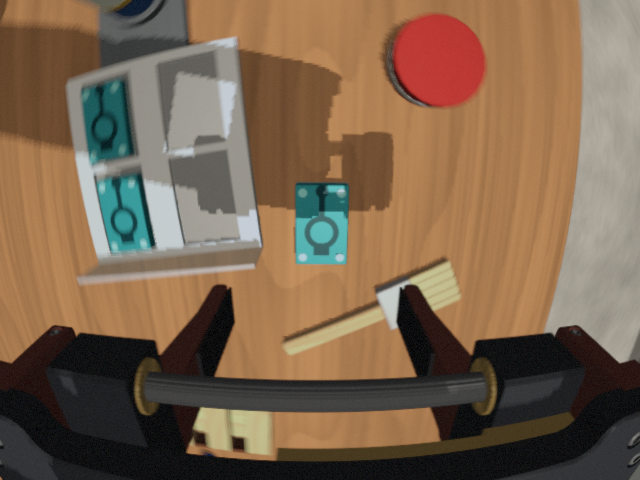

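The picture shows two halves in the left pockets at (107,120) and (124,213), both teal up. The third is at (322,222) on the bench, also teal up.

>>> {"name": "apply_moves", "arguments": {"targets": [[0.45,[0.02,0.115,0.8],[0,0,0]],[0.45,[0,0,0.8],[0,0,0]],[0.45,[0,0,0.8],[0,0,0]],[0.45,[0,0,0.5],[0,0,0]],[0.45,[0,0,0.27],[0,0,0]],[-1,[0,0,0],[0,0,0]],[-1,[0,0,0],[0,0,0]],[-1,[0,0,0],[0,0,0]]]}}

```text
t: 47.22
ee_pos: [682.0, -98.2, 8.4]
orientation: [2.214, 2.226, 0.005]
ft_force: [-0.0, 0.4, 2.2]
width: 45.3
grasp_force: 30.0
```

>>> {"name": "apply_moves", "arguments": {"targets": [[-1,[0,0,-0.4],[0,0,0]],[-1,[0,0,-0.8],[0,0,0]],[-1,[0,0,-0.6],[0,0,0]],[-1,[0.72,-0.76,0],[0,0,0]],[-1,[0.72,-0.76,0],[0,0,0]],[-1,[0.72,-0.76,0],[0,0,0]],[-1,[0,0,0],[0,0,-0.065]],[-1,[0,0,0],[0,0,0]]]}}

```text
t: 48.22
ee_pos: [567.0, 9.7, 98.6]
orientation: [2.098, 2.336, 0.005]
ft_force: [-0.8, 0.3, -1.2]
width: 45.3
grasp_force: 30.0
```

```bash
python3 -c "
from h import *
relr(96.4);rel([566,9.8,14.7])"
```

```text
t 48.23 pos [567.    9.7  98.6] azx 96.1 z [ 0.004  0.001 -1.   ] w 45.3 g 30.0 q [-0.    0.51  1.84  0.    0.79 -0.11]
turn units [ 0.002 -0.    -0.003]
t 48.23 pos [567.    9.7  98.6] azx 96.1 z [ 0.004  0.001 -1.   ] w 45.3 g 30.0 q [-0.    0.51  1.84  0.    0.79 -0.11]
tool shift (units) [ 0.003 -0.025  1.678]
```

>>> {"name": "apply_moves", "arguments": {"targets": [[-1,[0,-0.02,0.7],[0,0,0]],[-1,[0,0,0.6],[0,0,0]],[-1,[0,0,0.36],[0,0,0]],[-1,[0,0,0],[0,0,0]],[0.36,[0,0,0],[0,0,0]],[0.36,[0,0,0],[0,0,0]],[0.36,[0,0,-0.7],[0,0,0]],[0.36,[0,0,-0.9],[0,0,0]]]}}

```text
t: 49.22
ee_pos: [564.7, 9.2, 94.4]
orientation: [-2.099, -2.336, -0.001]
ft_force: [0.6, -0.2, -0.0]
width: 59.5
grasp_force: 0.0
```

>>> {"name": "apply_moves", "arguments": {"targets": [[1,[0,0,-0.9],[0,0,0]],[1,[0,0,0],[0,0,0]]]}}

```text
t: 49.48
ee_pos: [568.0, 9.2, 143.0]
orientation: [2.096, 2.332, 0.011]
ft_force: [-0.2, 0.9, -0.3]
width: 76.6
grasp_force: 0.0
```

```bash
python3 look.py w14 24 566 10 492.4 -330.5 138 96.3
```

```text
0.83 [497.  -83.8]
0.56 [ 4.812e+02 -4.000e-01]
mask rect [566.    9.6] [45.6 74.4] 5.9 0.63
t 49.62 pos [564.8   9.1 138.5] azx 96.1 z [ 0.001  0.001 -1.   ] w 86.4 g 0.0 q [-0.01  0.45  1.82  0.    0.87 -0.11]
turn units [ 0.001 -0.001 -0.002]
t 49.62 pos [564.8   9.1 138.5] azx 96.1 z [ 0.001  0.001 -1.   ] w 86.4 g 0.0 q [-0.01  0.45  1.82  0.    0.87 -0.11]
tool shift (units) [-6.600e+00 -2.164e+00  2.000e-03]
```

>>> {"name": "apply_moves", "arguments": {"targets": [[1,[-0.943,-0.309,0],[0,0,0]],[1,[-0.943,-0.309,0],[0,0,0]],[1,[-0.943,-0.309,0],[0,0,0]],[1,[-0.943,-0.309,0],[0,0,0]],[1,[-0.943,-0.309,0],[0,0,0]],[1,[-0.943,-0.309,0],[0,0,0]],[1,[-0.943,-0.309,0],[0,0,0]],[1,[0,0,0],[0,0,0.1107]]]}}

```text
t: 50.62
ee_pos: [491.4, -333.2, 136.6]
orientation: [-2.301, -2.136, -0.001]
ft_force: [-0.3, 0.8, 0.7]
width: 88.1
grasp_force: 0.0
```

>>> {"name": "apply_moves", "arguments": {"targets": [[1,[0,0,0],[0,0,0.1107]],[1,[0,0,0],[0,0,0.1107]],[1,[0,0,0],[0,0,0.1107]],[1,[0,0,0],[0,0,0.1107]],[1,[0,0,0],[0,0,0.1107]],[1,[0,0,0],[0,0,0.1107]],[1,[0,0,0],[0,0,0.1107]],[1,[0,0,0],[0,0,0.1107]]]}}

```text
t: 51.62
ee_pos: [492.1, -329.9, 136.5]
orientation: [-3.134, -0.168, 0.002]
ft_force: [-0.3, 0.3, -0.4]
width: 88.0
grasp_force: 0.0
```

>>> {"name": "apply_moves", "arguments": {"targets": [[1,[0,0,0],[0,0,0.1107]],[1,[0,0,0],[0,0,0]]]}}

```text
t: 51.88
ee_pos: [492.2, -330.0, 136.8]
orientation: [-3.138, 0.093, 0.002]
ft_force: [-0.7, -0.9, -0.0]
width: 87.5
grasp_force: 0.0
```

```bash
python3 look.py w15 40 492 -330 492.4 -330.5 31.5 -3.5
```

```text
0.97 [ 359.6 -429.5]
0.75 [ 526.2 -454.9]
0.72 [492.  -17.6]
0.65 [ 494.4 -333.7]
0.58 [ 502.3 -102.5]
mask rect [ 492.7 -332.5] [75.5 28.5] 86.4 0.89
t 52.02 pos [ 492.7 -330.3  137.6] azx -3.3 z [ 0.     0.002 -1.   ] w 87.8 g 0.0 q [-0.61  0.49  1.76  0.    0.9   1.02]
turn units [-0.001 -0.     0.002]
t 52.02 pos [ 492.7 -330.3  137.6] azx -3.3 z [ 0.     0.002 -1.   ] w 87.8 g 0.0 q [-0.61  0.49  1.76  0.    0.9   1.02]
tool shift (units) [-0.005  0.009  2.123]
```

>>> {"name": "apply_moves", "arguments": {"targets": [[1,[0,0.02,0.8],[0,0,0]],[1,[0,0,0.8],[0,0,0]],[1,[0,0,0.33],[0,0,0]],[1,[0,0,0.19],[0,0,0]],[-1,[0,0,0],[0,0,0]],[-1,[0,0,0],[0,0,0]],[-1,[0,0,0],[0,0,0]],[-1,[0,0,-0.3],[0,0,0]]]}}

```text
t: 53.02
ee_pos: [492.7, -331.1, 47.7]
orientation: [-3.138, 0.096, -0.001]
ft_force: [0.2, 0.1, -2.0]
width: 71.7
grasp_force: 30.0
```

>>> {"name": "apply_moves", "arguments": {"targets": [[-1,[0,0,-0.5],[0,0,0]],[-1,[0,0,-0.7],[0,0,0]],[-1,[0,0,-0.5],[0,0,0]],[-1,[0,0,0],[0,0,0]]]}}

```text
t: 53.52
ee_pos: [494.3, -332.5, 135.4]
orientation: [3.138, -0.096, 0.009]
ft_force: [0.3, -1.2, -0.8]
width: 71.7
grasp_force: 30.0
```

>>> {"name": "apply_moves", "arguments": {"targets": [[-1,[0.567,-0.802,0],[0,0,0]],[-1,[0.567,-0.802,0],[0,0,0]],[-1,[0.567,-0.802,0],[0,0,0]],[-1,[0.567,-0.802,0],[0,0,0]],[-1,[0.567,-0.802,0],[0,0,0]],[-1,[0.567,-0.802,0],[0,0,0]],[-1,[0,0,0],[0,0,-0.113]],[-1,[0,0,0],[0,0,-0.113]]]}}

```text
t: 54.52
ee_pos: [676.9, -100.6, 131.4]
orientation: [-3.105, -0.471, 0.001]
ft_force: [-0.5, 0.6, -0.9]
width: 71.8
grasp_force: 30.0
```

>>> {"name": "apply_moves", "arguments": {"targets": [[-1,[0,0,0],[0,0,-0.113]],[-1,[0,0,0],[0,0,-0.113]],[-1,[0,0,0],[0,0,-0.113]],[-1,[0,0,0],[0,0,-0.113]],[-1,[0,0,0],[0,0,-0.113]],[-1,[0,0,0],[0,0,-0.113]],[-1,[0,0,0],[0,0,-0.113]],[-1,[0,0,0],[0,0,-0.113]]]}}

```text
t: 55.52
ee_pos: [676.6, -101.6, 131.6]
orientation: [-2.049, -2.38, -0.001]
ft_force: [-0.9, 0.4, -0.5]
width: 72.3
grasp_force: 30.0
```

>>> {"name": "apply_moves", "arguments": {"targets": [[-1,[0,0,0],[0,0,-0.113]],[-1,[0,0,0],[0,0,-0.113]],[-1,[0,0,0],[0,0,-0.113]],[-1,[0,0,0],[0,0,-0.113]],[-1,[0,0,0],[0,0,-0.113]],[-1,[0,0,0],[0,0,-0.113]],[-1,[0,0,0],[0,0,-0.113]],[-1,[0,0,0],[0,0,-0.113]]]}}

```text
t: 56.52
ee_pos: [676.6, -101.6, 131.6]
orientation: [-0.003, -3.141, -0.002]
ft_force: [-0.1, 0.6, -1.9]
width: 72.1
grasp_force: 30.0
```

```bash
python3 -c "
from h import *
relr(180);rel([677,-100,125])"
```

```text
t 56.52 pos [ 676.6 -101.6  131.6] azx 179.9 z [-0.001  0.001 -1.   ] w 72.1 g 30.0 q [-0.17  0.61  1.55  0.    0.99 -1.74]
turn units [ 0.001 -0.    -0.001]
t 56.52 pos [ 676.6 -101.6  131.6] azx 179.9 z [-0.001  0.001 -1.   ] w 72.1 g 30.0 q [-0.17  0.61  1.55  0.    0.99 -1.74]
tool shift (units) [-0.009  0.032  0.132]
```

>>> {"name": "apply_moves", "arguments": {"targets": [[-1,[0,0.03,0.06],[0,0.107,0]],[-1,[0,0,0],[0,0.107,0]],[-1,[0,0,0],[0,0.107,0]],[-1,[0,0,0],[0,0.107,0]],[-1,[0,0,0],[0,0.107,0]],[-1,[0,0,0],[0,0.107,0]],[-1,[-0.42,0,0.267],[0,0,0]],[-1,[-0.42,0,0.267],[0,0,0]]]}}

```text
t: 57.52
ee_pos: [676.9, -100.2, 77.4]
orientation: [-0.007, -2.136, -0.006]
ft_force: [0.5, -0.4, -0.7]
width: 71.8
grasp_force: 30.0
```

>>> {"name": "apply_moves", "arguments": {"targets": [[-1,[-0.42,0,0.267],[0,0,0]],[-1,[-0.06,0,0.04],[0,0,0]],[-1,[0,0,0],[0,0,0]]]}}

```text
t: 57.9
ee_pos: [677.4, -100.3, 52.4]
orientation: [-0.008, -2.136, -0.006]
ft_force: [-0.5, -1.2, -0.4]
width: 71.9
grasp_force: 30.0
```

```bash
python3 -c "
from h import *
rel([677,-100,21.8])"
```

```text
t 57.9 pos [ 677.4 -100.3   52.4] azx 179.6 z [-0.845  0.007 -0.535] w 71.9 g 30.0 q [-0.12  1.25  0.74 -0.11  2.15 -1.69]
tool shift (units) [-0.513  0.006  0.335]
```

>>> {"name": "apply_moves", "arguments": {"targets": [[-1,[-0.26,0,0.165],[0,0,0]],[-1,[-0.255,0,0.165],[0,0,0]],[-1,[0,0,0],[0,0,0]],[1,[0,0,0],[0,0,0]],[1,[0,0,0],[0,0,0]],[1,[0,0,0],[0,0,0]],[1,[0.35,0,-0.22],[0,0,0]],[1,[0.7,0,-0.44],[0,0,0]]]}}

```text
t: 58.9
ee_pos: [675.9, -100.1, 83.1]
orientation: [-0.007, -2.131, -0.006]
ft_force: [-0.8, -0.4, -0.5]
width: 87.8
grasp_force: 0.0
```

>>> {"name": "apply_moves", "arguments": {"targets": [[1,[0.7,0,-0.44],[0,0,0]],[1,[0.7,0,-0.44],[0,-0.107,0]],[1,[0,0,0],[0,-0.107,0]],[1,[0,0,0],[0,-0.107,0]],[1,[0,0,0],[0,-0.107,0]],[1,[0,0,0],[0,-0.107,0]],[1,[0,0,0],[0,-0.107,0]],[1,[0,0,0],[0,0,0.111]]]}}

```text
t: 59.9
ee_pos: [674.0, -100.2, 168.2]
orientation: [0.292, 3.125, 0.002]
ft_force: [0.1, -0.1, 0.9]
width: 87.7
grasp_force: 0.0
```

>>> {"name": "apply_moves", "arguments": {"targets": [[1,[0,0,0],[0,0,0.111]],[1,[0,0,0],[0,0,0.111]],[1,[0,0,0],[0,0,0.111]],[1,[0,0,0],[0,0,0.111]],[1,[0,0,0],[0,0,0.111]],[1,[0,0,0],[0,0,0.111]],[1,[0,0,0],[0,0,0.111]],[0.45,[0,0,0],[0,0,0.111]]]}}

```text
t: 60.9
ee_pos: [676.8, -100.3, 167.7]
orientation: [2.233, 2.207, 0.004]
ft_force: [0.4, 0.6, 0.1]
width: 81.3
grasp_force: 0.0
```

```bash
python3 look.py w16 18 684 -99 684.5 -99 8.7 90
```

```text
0.97 [479.5   2. ]
0.84 [490.3 -89.1]
0.8 [566.9   9.6]
0.62 [684.3 -97.7]
mask rect [683.5 -98.9] [73.1 45.4] 89.3 0.63
t 61.05 pos [ 676.8 -100.3  167.3] azx 89.8 z [ 0.003  0.001 -1.   ] w 69.4 g 0.0 q [-0.17  0.57  1.53  0.    1.04 -0.16]
turn units [ 0.002 -0.    -0.002]
t 61.05 pos [ 676.8 -100.3  167.3] azx 89.8 z [ 0.003  0.001 -1.   ] w 69.4 g 0.0 q [-0.17  0.57  1.53  0.    1.04 -0.16]
tool shift (units) [0.025 0.145 3.172]
```

>>> {"name": "apply_moves", "arguments": {"targets": [[0.45,[0.027,0.13,0.8],[0,0,0]],[0.45,[0,0,0.8],[0,0,0]],[0.45,[0,0,0.8],[0,0,0]],[0.45,[0,0,0.5],[0,0,0]],[0.45,[0,0,0.27],[0,0,0]],[-1,[0,0,0],[0,0,0]],[-1,[0,0,0],[0,0,0]],[-1,[0,0,0],[0,0,0]]]}}

```text
t: 62.05
ee_pos: [684.3, -99.0, 8.8]
orientation: [2.226, 2.214, 0.005]
ft_force: [-0.5, -0.4, 2.4]
width: 45.8
grasp_force: 30.0
```

>>> {"name": "apply_moves", "arguments": {"targets": [[-1,[0,0,-0.4],[0,0,0]],[-1,[0,0,-0.8],[0,0,0]],[-1,[0,0,-0.6],[0,0,0]],[-1,[0.145,-0.72,0],[0,0,0]],[-1,[0.145,-0.72,0],[0,0,0]],[-1,[0.145,-0.72,0],[0,0,0]],[-1,[0,0,0],[0,0,-0.073]],[-1,[0,0,0],[0,0,0]]]}}

```text
t: 63.05
ee_pos: [575.9, -76.6, 98.9]
orientation: [2.097, 2.336, 0.005]
ft_force: [1.3, 0.2, -0.9]
width: 46.0
grasp_force: 30.0
```

```bash
python3 -c "
from h import *
relr(96.4);rel([575.8,-77.6,14.7])"
```

```text
t 63.05 pos [575.9 -76.6  98.9] azx 96.2 z [ 0.004  0.001 -1.   ] w 46.0 g 30.0 q [-0.15  0.53  1.81  0.    0.81 -0.26]
turn units [ 0.002 -0.    -0.002]
t 63.05 pos [575.9 -76.6  98.9] azx 96.2 z [ 0.004  0.001 -1.   ] w 46.0 g 30.0 q [-0.15  0.53  1.81  0.    0.81 -0.26]
tool shift (units) [-0.02  -0.011  1.684]
```

>>> {"name": "apply_moves", "arguments": {"targets": [[-1,[-0.01,0.02,0.7],[0,0,0]],[-1,[0,0,0.6],[0,0,0]],[-1,[0,0,0.37],[0,0,0]],[-1,[0,0,0],[0,0,0]],[0.36,[0,0,0],[0,0,0]],[0.36,[0,0,0],[0,0,0]],[0.36,[0,0,-0.7],[0,0,0]],[0.36,[0,0,-0.9],[0,0,0]]]}}

```text
t: 64.05
ee_pos: [575.8, -76.8, 94.1]
orientation: [-2.097, -2.338, -0.001]
ft_force: [0.5, -0.1, 0.6]
width: 59.7
grasp_force: 0.0
```

>>> {"name": "apply_moves", "arguments": {"targets": [[-1,[0,-0.5,-1],[0,0,0]],[-1,[0,-0.5,-1],[0,0,0]],[-1,[0.4,0,-1],[0,0,0]],[-1,[0.4,0,-0.5],[0,0,0]],[-1,[0,0,0],[0,0,0]]]}}

```text
t: 64.68
ee_pos: [523.3, -42.1, 271.4]
orientation: [2.093, 2.336, 0.008]
ft_force: [-0.1, -0.7, -0.9]
width: 13.1
grasp_force: 0.0
```

```bash
python3 look.py w17 24 529 -38 511.6 118.4 240 96.4; python3 -c "
from h import *
for d in ctrl.pinpoint('spray_top','wrist'):
    o,im=pickle.load(open('w17.pkl','rb'))[:2]; print(d['score'],atz(o,im,d['xy'],201))"
```

```text
0.85 [ 334.1 -321.4]
0.83 [578.3 -74.3]
0.71 [496.6 -90.1]
0.7 [567.1  12. ]
0.67 [480.5  -1.8]
mask rect [484.1  -0. ] [47.1 70.5] 5.1 0.86
mask rect [565.5   8. ] [47.5 72.2] 5.0 0.77
mask rect [496.7 -86.8] [45.1 75.2] 5.9 0.66
mask rect [577.5 -77.4] [48.4 76.3] 6.6 0.57
t 64.83 pos [521.6 -43.  267.7] azx 96.2 z [-0.     0.001 -1.   ] w 1.7 g 0.0 q [-0.11  0.22  1.81  0.    1.11 -0.21]
turn units [ 0.    -0.001 -0.002]
t 64.83 pos [521.6 -43.  267.7] azx 96.2 z [-0.     0.001 -1.   ] w 1.7 g 0.0 q [-0.11  0.22  1.81  0.    1.11 -0.21]
tool shift (units) [3.23  0.152 0.557]
0.71 [510.88591146 121.07823374 201.        ]
```

View pics/w17.png

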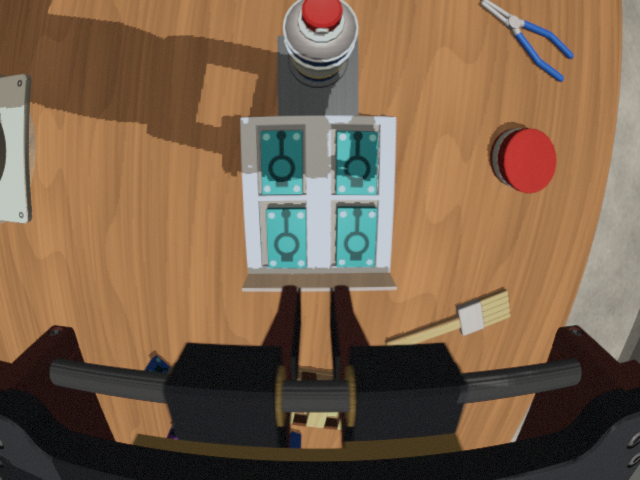

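All four halves lie teal up in the pockets, at (282,162), (356,162), (287,238) and (357,237). Next is the spray head.

>>> {"name": "apply_moves", "arguments": {"targets": [[-1,[0.812,0.038,0],[0,0,0]],[-1,[0.812,0.038,0],[0,0,0]],[-1,[0.812,0.038,0],[0,0,0]],[-1,[0.812,0.038,0],[0,0,0]],[-1,[0,0,0.6],[0,0,0]],[-1,[0,0,0.4],[0,0,0]],[-1,[0,0,0],[0,0,0]]]}}

```text
t: 65.75
ee_pos: [510.6, 118.9, 216.2]
orientation: [-2.096, -2.336, 0.005]
ft_force: [-0.3, 0.0, -0.7]
width: 0.8
grasp_force: 0.0
```

```bash
python3 -c "
from h import *
rel([511.5,119.3,201]); o,im=snap('side'); cv2.imwrite('pics/s2.png',cv2.resize(im['pixels'][100:260,200:360],(640,640))[:600]); print(ctrl.get_obs()['ft_force'])
o,im=snap('scene'); o2,im2=snap('side');
print(tri([ray(o,im,ctrl.pinpoint('spray_top','scene')[0]['xy']),ray(o2,im2,ctrl.pinpoint('spray_top','side')[0]['xy'])]))"
```

```text
t 65.75 pos [510.6 118.9 216.2] azx 96.2 z [-0.004 -0.    -1.   ] w 0.8 g 0.0 q [0.21 0.29 1.85 0.   1.01 0.1 ]
tool shift (units) [0.006 0.019 0.304]
[-0.06060818 -0.60836426  0.38628141]
(array([514.13908787, 110.30420837, 207.60800369]), [np.float64(0.2953712728776923), np.float64(0.2953712728776643)])
```

View pics/s2.png

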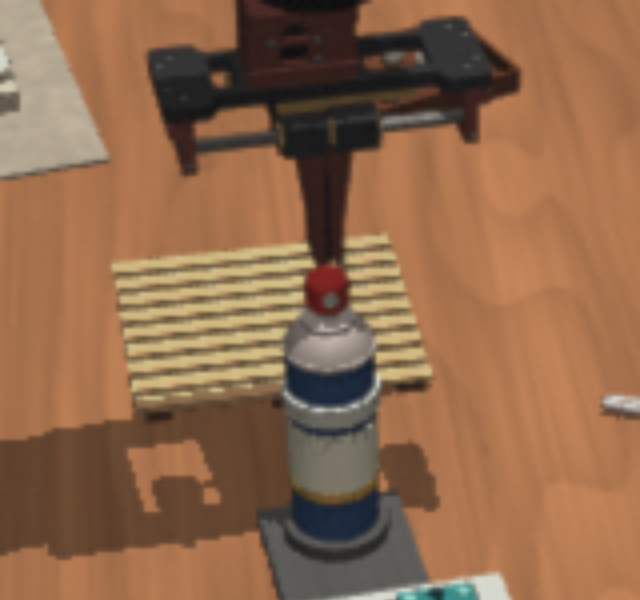

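The crop shows the closed fingertips at (326,262), directly over the red head at (327,285). Pressing.

>>> {"name": "apply_moves", "arguments": {"targets": [[-1,[0,0.01,0.2],[0,0,0]],[-1,[0,0,0.1],[0,0,0]],[-1,[0,0,0.04],[0,0,0]],[-1,[0,0,0.04],[0,0,0]],[-1,[0,0,0],[0,0,0]]]}}

```text
t: 66.62
ee_pos: [512.4, 119.6, 200.0]
orientation: [2.098, 2.339, 0.002]
ft_force: [-2.9, 0.1, 4.5]
width: 0.3
grasp_force: 2.4
```

>>> {"name": "apply_moves", "arguments": {"targets": [[-1,[0,0,0.04],[0,0,0]],[-1,[0,0,0.03],[0,0,0]],[-1,[0,0,0.02],[0,0,0]],[-1,[0,0,0],[0,0,0]]]}}

```text
t: 67.12
ee_pos: [512.5, 119.6, 196.3]
orientation: [2.097, 2.338, 0.002]
ft_force: [-5.5, -2.0, 10.5]
width: 0.6
grasp_force: 5.6
```

>>> {"name": "apply_moves", "arguments": {"targets": [[-1,[0,0,0.03],[0,0,0]],[-1,[0,0,0.02],[0,0,0]],[-1,[0,0,0],[0,0,0]]]}}

```text
t: 67.5
ee_pos: [512.7, 119.7, 196.0]
orientation: [2.097, 2.338, 0.003]
ft_force: [-12.9, -3.2, 31.8]
width: 0.3
grasp_force: 15.9
```

>>> {"name": "apply_moves", "arguments": {"targets": [[-1,[0,0,-0.3],[0,0,0]],[-1,[0,0,-0.6],[0,0,0]],[-1,[0,0,-0.5],[0,0,0]],[0.36,[-0.77,0.27,0],[0,0,0]],[0.36,[-0.77,0.27,0],[0,0,0]],[0.36,[-0.77,0.27,0],[0,0,0]],[0.36,[0,0,0],[0,0,0]]]}}

```text
t: 68.38
ee_pos: [566.5, 7.2, 262.7]
orientation: [2.1, 2.335, 0.003]
ft_force: [0.1, -0.2, -0.0]
width: 37.1
grasp_force: 0.0
```

```bash
python3 look.py w18 24 529 -38 565.8 8.8 14.6 96.4; python3 -c "
from h import *
o,im=snap('scene'); o2,im2=snap('side');
print(tri([ray(o,im,ctrl.pinpoint('spray_top','scene')[0]['xy']),ray(o2,im2,ctrl.pinpoint('spray_top','side')[0]['xy'])]))"
```

```text
0.94 [565.2   8.3]
0.93 [495.5 -84.9]
0.74 [483.1   1. ]
0.58 [576.6 -77. ]
mask rect [566.2   8.9] [47.2 72.2] 5.9 0.87
mask rect [577.3 -74.5] [46.9 77.3] 5.9 0.76
mask rect [497.5 -84.6] [47.9 76.5] 5.4 0.57
mask rect [518.6  22.7] [186.1 357.2] 6.0 0.45
t 68.53 pos [565.    9.7 262.6] azx 96.2 z [ 0.001  0.001 -1.   ] w 49.4 g 0.0 q [-0.    0.29  1.73  0.    1.12 -0.11]
turn units [ 0.001 -0.001 -0.002]
t 68.53 pos [565.    9.7 262.6] azx 96.2 z [ 0.001  0.001 -1.   ] w 49.4 g 0.0 q [-0.    0.29  1.73  0.    1.12 -0.11]
tool shift (units) [-0.024  0.008  4.96 ]
(array([520.34807773, 295.9927945 ,  73.38399811]), [np.float64(17.44890151900359), np.float64(17.448901519003588)])
```

>>> {"name": "apply_moves", "arguments": {"targets": [[0.36,[-0.02,0.015,0.95],[0,0,0]],[0.36,[0,0,0.95],[0,0,0]],[0.36,[0,0,0.95],[0,0,0]],[0.36,[0,0,0.95],[0,0,0]],[0.36,[0,0,0.7],[0,0,0]],[0.36,[0,0,0.4],[0,0,0]],[0.36,[0,0,0],[0,0,0]]]}}

```text
t: 69.6
ee_pos: [565.9, 8.8, 16.9]
orientation: [-2.096, -2.338, -0.0]
ft_force: [0.1, 1.2, 0.4]
width: 60.1
grasp_force: 0.0
```

```bash
python3 -c "
from h import *
rel([565.8,8.8,14.6])"
```

```text
t 69.6 pos [565.9   8.8  16.9] azx 96.3 z [-0.001  0.001 -1.   ] w 60.1 g 0.0 q [-0.01  0.65  1.86  0.    0.64 -0.12]
tool shift (units) [-0.001 -0.002  0.046]
```

>>> {"name": "apply_moves", "arguments": {"targets": [[0.36,[0,0,0.046],[0,0,0]],[-1,[0,0,0],[0,0,0]],[-1,[0,0,0],[0,0,0]],[-1,[0,0,0],[0,0,0]],[-1,[0,0,-0.5],[0,0,0]],[-1,[0,0,-0.9],[0,0,0]],[-1,[0,0,-0.95],[0,0,0]],[-1,[0,0,-0.95],[0,0,0]]]}}

```text
t: 70.6
ee_pos: [566.0, 8.3, 182.1]
orientation: [2.097, 2.338, 0.003]
ft_force: [0.3, -0.4, -0.3]
width: 45.8
grasp_force: 30.0
```

>>> {"name": "apply_moves", "arguments": {"targets": [[-1,[0,0,-0.95],[0,0,0]],[-1,[0,0,-0.6],[0,0,0]],[-1,[0,0,0],[0,0,0]]]}}

```text
t: 70.97
ee_pos: [567.5, 8.2, 260.5]
orientation: [2.095, 2.335, 0.008]
ft_force: [-0.1, -0.3, -1.4]
width: 45.8
grasp_force: 30.0
```

>>> {"name": "apply_moves", "arguments": {"targets": [[-1,[0.961,-0.007,0],[0,0,0]],[-1,[0.961,-0.007,0],[0,0,0]],[-1,[0.961,-0.007,0],[0,0,0]],[-1,[0.961,-0.007,0],[0,0,0]],[-1,[0.961,-0.007,0],[0,0,0]],[-1,[0.961,-0.007,0],[0,0,0]],[-1,[0.961,-0.007,0],[0,0,0]],[-1,[0.961,-0.007,0],[0,0,0]]]}}

```text
t: 71.97
ee_pos: [520.6, 391.0, 255.8]
orientation: [-2.097, -2.339, 0.002]
ft_force: [-0.4, 0.4, -1.3]
width: 45.7
grasp_force: 30.0
```

>>> {"name": "apply_moves", "arguments": {"targets": [[-1,[0,0,0],[0,0,0.031]],[-1,[0,0,0],[0,0,0]]]}}

```text
t: 72.22
ee_pos: [520.8, 390.0, 256.0]
orientation: [-2.152, -2.288, 0.003]
ft_force: [0.2, -1.0, -0.5]
width: 45.5
grasp_force: 30.0
```

```bash
python3 -c "
from h import *
relr(93.5);rel([521.2,391.3,22.7]); o,im,D,M=keep('w19',['dry_top'])
print(atz(o,im,D['dry_top'][0]['xy'],14))
m=M['dry_top'][0]['region']; c=max(cv2.findContours(m.astype(np.uint8),0,1)[0],key=cv2.contourArea)[:,0]
print(cv2.minAreaRect(np.array([atz(o,im,x,14)[:2] for x in c],np.float32)))"
```

```text
t 72.22 pos [520.8 390.  256. ] azx 93.5 z [-0.001 -0.001 -1.   ] w 45.5 g 30.0 q [ 0.62  0.43  1.54 -0.    1.18  0.56]
turn units [-0.001  0.001  0.   ]
t 72.22 pos [520.8 390.  256. ] azx 93.5 z [-0.001 -0.001 -1.   ] w 45.5 g 30.0 q [ 0.62  0.43  1.54 -0.    1.18  0.56]
tool shift (units) [0.03  0.016 4.665]
[482.72650047 345.94692449  14.        ]
((483.32098388671875, 352.19525146484375), (199.5595245361328, 175.364501953125), 3.903616189956665)
```

View pics/w19.png

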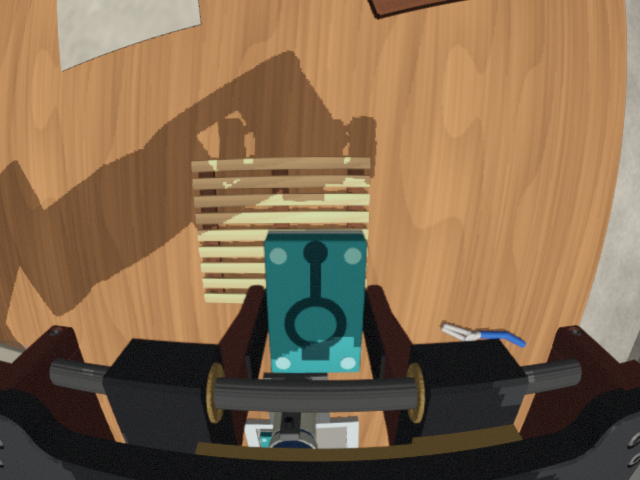

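The picture shows the held half at (316,305) over the board, which spans columns 193–370, rows 158–302.

>>> {"name": "apply_moves", "arguments": {"targets": [[-1,[0.03,0.016,0.9],[0,0,0]],[-1,[0,0,0.9],[0,0,0]],[-1,[0,0,0.9],[0,0,0]],[-1,[0,0,0.9],[0,0,0]],[-1,[0,0,0.6],[0,0,0]],[-1,[0,0,0.4],[0,0,0]],[-1,[0,0,0],[0,0,0]]]}}

```text
t: 73.25
ee_pos: [522.5, 391.1, 27.3]
orientation: [-2.154, -2.287, 0.0]
ft_force: [-0.5, 0.7, -1.1]
width: 45.7
grasp_force: 30.0
```

>>> {"name": "apply_moves", "arguments": {"targets": [[-1,[0,0,0.08],[0,0,0]],[-1,[0,0,0],[0,0,0]],[0.36,[0,0,0],[0,0,0]],[0.36,[0,0,0],[0,0,0]],[0.36,[0,0,-0.6],[0,0,0]],[0.36,[0,0,-0.95],[0,0,0]],[0.36,[0,0,-1],[0,0,0]],[0.36,[0,0,-1],[0,0,0]]]}}

```text
t: 74.25
ee_pos: [522.5, 391.6, 203.7]
orientation: [2.154, 2.287, 0.003]
ft_force: [0.1, 1.1, -0.7]
width: 60.0
grasp_force: 0.0
```

>>> {"name": "apply_moves", "arguments": {"targets": [[0.36,[0,0,-1],[0,0,0]],[0.36,[-0.97,-0.155,0],[0,0,0]],[0.36,[-0.97,-0.155,0],[0,0,0]],[0.36,[-0.97,-0.155,0],[0,0,0]],[0.36,[-0.97,-0.155,0],[0,0,0]],[0.36,[-0.97,-0.155,0],[0,0,0]],[0.36,[-0.97,-0.155,0],[0,0,0]],[0.36,[-0.97,-0.155,0],[0,0,0]]]}}

```text
t: 75.25
ee_pos: [488.4, 48.1, 251.9]
orientation: [2.153, 2.286, 0.004]
ft_force: [0.0, -0.1, -0.3]
width: 60.0
grasp_force: 0.0
```

>>> {"name": "apply_moves", "arguments": {"targets": [[0.36,[-0.97,-0.155,0],[0,0,0]],[0.36,[0,0,0],[0,0,-0.031]],[0.36,[0,0,0],[0,0,0]]]}}

```text
t: 75.62
ee_pos: [483.9, 0.1, 251.7]
orientation: [2.099, 2.336, 0.003]
ft_force: [0.1, 0.4, -0.7]
width: 59.7
grasp_force: 0.0
```

```bash
python3 look.py w20 24 483 0 483.5 0.5 16 96.3
```

```text
0.67 [578.9 -74. ]
0.62 [482.6   1.3]
0.61 [496.7 -86.7]
mask rect [482.8   0.7] [47.2 74.9] 5.8 0.58
t 75.78 pos [483.9   1.1 251.5] azx 96.2 z [ 0.002  0.001 -1.   ] w 59.8 g 0.0 q [-0.02  0.18  1.91  0.    1.06 -0.13]
turn units [ 0.001 -0.001 -0.001]
t 75.78 pos [483.9   1.1 251.5] azx 96.2 z [ 0.002  0.001 -1.   ] w 59.8 g 0.0 q [-0.02  0.18  1.91  0.    1.06 -0.13]
tool shift (units) [-0.015 -0.019  4.71 ]
```

>>> {"name": "apply_moves", "arguments": {"targets": [[0.36,[-0.01,-0.015,0.95],[0,0,0]],[0.36,[0,0,0.95],[0,0,0]],[0.36,[0,0,0.95],[0,0,0]],[0.36,[0,0,0.95],[0,0,0]],[0.36,[0,0,0.6],[0,0,0]],[0.36,[0,0,0.33],[0,0,0]],[0.36,[0,0,0],[0,0,0]]]}}

```text
t: 76.65
ee_pos: [483.5, 0.7, 14.3]
orientation: [-2.097, -2.339, -0.002]
ft_force: [-0.4, -0.2, 0.1]
width: 59.7
grasp_force: 0.0
```

>>> {"name": "apply_moves", "arguments": {"targets": [[-1,[0,0,0],[0,0,0]],[-1,[0,0,0],[0,0,0]],[-1,[0,0,0],[0,0,0]],[-1,[0,0,-0.5],[0,0,0]],[-1,[0,0,-0.9],[0,0,0]],[-1,[0,0,-0.95],[0,0,0]],[-1,[0,0,-0.95],[0,0,0]],[-1,[0,0,-0.95],[0,0,0]]]}}

```text
t: 77.65
ee_pos: [482.8, 0.0, 229.2]
orientation: [2.097, 2.338, 0.003]
ft_force: [1.0, 0.1, -1.3]
width: 45.6
grasp_force: 30.0
```

>>> {"name": "apply_moves", "arguments": {"targets": [[-1,[0,0,-0.6],[0,0,0]],[-1,[0,0,0],[0,0,0.031]],[-1,[0,0,0],[0,0,0]]]}}

```text
t: 78.03
ee_pos: [482.9, 0.0, 257.8]
orientation: [2.153, 2.287, 0.003]
ft_force: [0.2, -0.3, -0.9]
width: 45.9
grasp_force: 30.0
```

```bash
python3 -c "
from h import *
relr(93.5);rel([441.4,387.5,256])"
```

```text
t 78.03 pos [482.9   0.  257.8] azx 93.4 z [ 0.002  0.001 -1.   ] w 45.9 g 30.0 q [-0.03  0.17  1.9   0.    1.07 -0.09]
turn units [ 0.001 -0.    -0.001]
t 78.03 pos [482.9   0.  257.8] azx 93.4 z [ 0.002  0.001 -1.   ] w 45.9 g 30.0 q [-0.03  0.17  1.9   0.    1.07 -0.09]
tool shift (units) [ 7.786 -0.363  0.042]
```

>>> {"name": "apply_moves", "arguments": {"targets": [[-1,[0.973,-0.045,0],[0,0,0]],[-1,[0.973,-0.045,0],[0,0,0]],[-1,[0.973,-0.045,0],[0,0,0]],[-1,[0.973,-0.045,0],[0,0,0]],[-1,[0.973,-0.045,0],[0,0,0]],[-1,[0.973,-0.045,0],[0,0,0]],[-1,[0.973,-0.045,0],[0,0,0]],[-1,[0.973,-0.045,0],[0,0,0]]]}}

```text
t: 79.03
ee_pos: [441.2, 388.7, 256.9]
orientation: [2.152, 2.288, 0.0]
ft_force: [-0.2, 0.1, -0.2]
width: 45.7
grasp_force: 30.0
```

>>> {"name": "apply_moves", "arguments": {"targets": [[-1,[0,0,0.9],[0,0,0]],[-1,[0,0,0.9],[0,0,0]],[-1,[0,0,0.9],[0,0,0]],[-1,[0,0,0.9],[0,0,0]],[-1,[0,0,0],[0,0,0]]]}}

```text
t: 79.65
ee_pos: [439.6, 385.4, 74.0]
orientation: [-2.153, -2.287, 0.011]
ft_force: [0.2, -0.1, 0.3]
width: 45.6
grasp_force: 30.0
```

```bash
python3 -c "
from h import *
relr(93.5);rel([441.4,387.5,23])"
```

```text
t 79.65 pos [439.6 385.4  74. ] azx 93.5 z [-0.005 -0.005 -1.   ] w 45.6 g 30.0 q [ 0.7   0.57  1.8  -0.    0.78  0.64]
turn units [-0.003  0.003 -0.   ]
t 79.65 pos [439.6 385.4  74. ] azx 93.5 z [-0.005 -0.005 -1.   ] w 45.6 g 30.0 q [ 0.7   0.57  1.8  -0.    0.78  0.64]
tool shift (units) [0.044 0.045 1.02 ]
```

>>> {"name": "apply_moves", "arguments": {"targets": [[-1,[0,0,0.6],[0,0,0]],[-1,[0,0,0.38],[0,0,0]],[-1,[0,0,0],[0,0,0]],[-1,[0,0,0],[0,0,0]]]}}

```text
t: 80.15
ee_pos: [442.8, 388.2, 29.8]
orientation: [2.153, 2.287, 0.005]
ft_force: [0.1, 0.7, -0.7]
width: 45.8
grasp_force: 30.0
```

>>> {"name": "apply_moves", "arguments": {"targets": [[-1,[0,0,0.13],[0,0,0]],[-1,[0,0,0],[0,0,0]],[0.36,[0,0,0],[0,0,0]],[0.36,[0,0,0],[0,0,0]],[0.36,[0,0,-0.6],[0,0,0]],[0.36,[0,0,-0.95],[0,0,0]],[0.36,[0,0,-1],[0,0,0]],[0.36,[0,0,-1],[0,0,0]]]}}

```text
t: 81.15
ee_pos: [441.6, 387.3, 201.0]
orientation: [2.154, 2.287, 0.002]
ft_force: [0.2, 0.4, -0.8]
width: 59.9
grasp_force: 0.0
```

>>> {"name": "apply_moves", "arguments": {"targets": [[0.36,[0,0,-1],[0,0,0]],[0.36,[-0.954,0.049,0],[0,0,0]],[0.36,[-0.954,0.049,0],[0,0,0]],[0.36,[-0.954,0.049,0],[0,0,0]],[0.36,[-0.954,0.049,0],[0,0,0]],[0.36,[-0.954,0.049,0],[0,0,0]],[0.36,[-0.954,0.049,0],[0,0,0]],[0.36,[-0.954,0.049,0],[0,0,0]]]}}

```text
t: 82.15
ee_pos: [478.8, 53.7, 249.4]
orientation: [2.154, 2.287, 0.003]
ft_force: [0.2, 1.0, -0.1]
width: 59.7
grasp_force: 0.0
```

>>> {"name": "apply_moves", "arguments": {"targets": [[0.36,[-0.954,0.049,0],[0,0,0]],[0.36,[-0.954,0.049,0],[0,0,0]],[0.36,[-0.954,0.049,0],[0,0,0]],[0.36,[0,0,0],[0,0,-0.031]],[0.36,[0,0,0],[0,0,0]]]}}

```text
t: 82.78
ee_pos: [494.6, -87.7, 249.1]
orientation: [-2.099, -2.337, -0.002]
ft_force: [-0.7, 0.4, 0.1]
width: 59.6
grasp_force: 0.0
```

```bash
python3 look.py w21 24 496 -87 495.9 -86.8 14.6 96.3
```

```text
0.73 [ 523.4 -465.1]
0.65 [579.2 -76.4]
0.65 [496.7 -87.1]
mask rect [496.4 -86.7] [46.4 73.3] 6.1 0.64
t 82.92 pos [494.7 -86.7 249.2] azx 96.2 z [ 0.001  0.001 -1.   ] w 59.7 g 0.0 q [-0.2   0.21  1.87  0.    1.06 -0.31]
turn units [ 0.001 -0.001 -0.001]
t 82.92 pos [494.7 -86.7 249.2] azx 96.2 z [ 0.001  0.001 -1.   ] w 59.7 g 0.0 q [-0.2   0.21  1.87  0.    1.06 -0.31]
tool shift (units) [-0.009  0.017  4.692]
```

Target on the board next: (446.2, 308).

>>> {"name": "apply_moves", "arguments": {"targets": [[0.36,[0,0.02,0.95],[0,0,0]],[0.36,[0,0,0.95],[0,0,0]],[0.36,[0,0,0.95],[0,0,0]],[0.36,[0,0,0.95],[0,0,0]],[0.36,[0,0,0.6],[0,0,0]],[0.36,[0,0,0.29],[0,0,0]],[0.36,[0,0,0],[0,0,0]]]}}

```text
t: 83.8
ee_pos: [496.2, -86.4, 14.5]
orientation: [-2.097, -2.339, -0.002]
ft_force: [-0.7, -0.1, 0.7]
width: 59.8
grasp_force: 0.0
```

>>> {"name": "apply_moves", "arguments": {"targets": [[-1,[0,0,0],[0,0,0]],[-1,[0,0,0],[0,0,0]],[-1,[0,0,0],[0,0,0]],[-1,[0,0,-0.5],[0,0,0]],[-1,[0,0,-0.9],[0,0,0]],[-1,[0,0,-0.95],[0,0,0]],[-1,[0,0,-0.95],[0,0,0]],[-1,[0,0,-0.95],[0,0,0]]]}}

```text
t: 84.8
ee_pos: [495.5, -87.0, 229.3]
orientation: [2.097, 2.338, 0.003]
ft_force: [0.7, -0.1, -0.2]
width: 45.5
grasp_force: 30.0
```

>>> {"name": "apply_moves", "arguments": {"targets": [[-1,[0,0,-0.6],[0,0,0]],[-1,[0,0,0],[0,0,0.031]],[-1,[0,0,0],[0,0,0]]]}}

```text
t: 85.18
ee_pos: [495.7, -87.1, 257.9]
orientation: [2.153, 2.286, 0.004]
ft_force: [0.6, -0.5, -0.3]
width: 45.6
grasp_force: 30.0
```

```bash
python3 -c "
from h import *
relr(93.5);rel([446.2,308,256])"
```

```text
t 85.17 pos [495.7 -87.1 257.9] azx 93.4 z [ 0.002  0.001 -1.   ] w 45.6 g 30.0 q [-0.2   0.2   1.86  0.    1.08 -0.26]
turn units [ 0.002 -0.    -0.001]
t 85.17 pos [495.7 -87.1 257.9] azx 93.4 z [ 0.002  0.001 -1.   ] w 45.6 g 30.0 q [-0.2   0.2   1.86  0.    1.08 -0.26]
tool shift (units) [ 7.947 -0.514  0.043]
```

>>> {"name": "apply_moves", "arguments": {"targets": [[-1,[0.993,-0.064,0],[0,0,0]],[-1,[0.993,-0.064,0],[0,0,0]],[-1,[0.993,-0.064,0],[0,0,0]],[-1,[0.993,-0.064,0],[0,0,0]],[-1,[0.993,-0.064,0],[0,0,0]],[-1,[0.993,-0.064,0],[0,0,0]],[-1,[0.993,-0.064,0],[0,0,0]],[-1,[0.993,-0.064,0],[0,0,0]]]}}

```text
t: 86.18
ee_pos: [445.7, 309.2, 257.1]
orientation: [2.152, 2.288, 0.001]
ft_force: [1.1, -1.0, -1.8]
width: 45.8
grasp_force: 30.0
```

>>> {"name": "apply_moves", "arguments": {"targets": [[-1,[0,0,0.9],[0,0,0]],[-1,[0,0,0.9],[0,0,0]],[-1,[0,0,0.9],[0,0,0]],[-1,[0,0,0.9],[0,0,0]],[-1,[0,0,0],[0,0,0]],[-1,[0,0,0],[0,0,0]]]}}

```text
t: 86.92
ee_pos: [447.3, 308.3, 78.5]
orientation: [2.153, 2.287, 0.004]
ft_force: [0.1, 0.4, -1.2]
width: 45.5
grasp_force: 30.0
```

```bash
python3 look.py w22 32 483 350 446.2 308 23 93.5
```

```text
0.95 [450.4 281.6]
0.87 [442.6 387.6]
0.62 [525.7 392.3]
mask rect [520.9 391.7] [50.3 72.2] 3.7 0.77
mask rect [443.4 387.5] [45.9 72.6] 3.2 0.76
t 87.08 pos [448.  308.8  79.6] azx 93.4 z [ 0.004  0.003 -1.   ] w 45.9 g 30.0 q [0.58 0.51 1.9  0.   0.72 0.52]
turn units [ 0.003 -0.002 -0.001]
t 87.08 pos [448.  308.8  79.6] azx 93.4 z [ 0.004  0.003 -1.   ] w 45.9 g 30.0 q [0.58 0.51 1.9  0.   0.72 0.52]
tool shift (units) [-0.016 -0.042  1.131]
```

>>> {"name": "apply_moves", "arguments": {"targets": [[-1,[0,-0.02,0.6],[0,0,0]],[-1,[0,0,0.5],[0,0,0]],[-1,[0,0,0],[0,0,0]],[-1,[0,0,0],[0,0,0]]]}}

```text
t: 87.58
ee_pos: [446.5, 308.4, 23.8]
orientation: [2.153, 2.286, 0.005]
ft_force: [-0.5, -0.1, -0.1]
width: 45.7
grasp_force: 30.0
```

>>> {"name": "apply_moves", "arguments": {"targets": [[-1,[0,0,0.02],[0,0,0]],[-1,[0,0,0],[0,0,0]],[0.36,[0,0,0],[0,0,0]],[0.36,[0,0,0],[0,0,0]],[0.36,[0,0,-0.6],[0,0,0]],[0.36,[0,0,-0.95],[0,0,0]],[0.36,[0,0,-1],[0,0,0]],[0.36,[0,0,-1],[0,0,0]]]}}

```text
t: 88.58
ee_pos: [445.4, 307.7, 200.7]
orientation: [2.154, 2.287, 0.002]
ft_force: [1.2, 0.5, -0.9]
width: 59.6
grasp_force: 0.0
```

>>> {"name": "apply_moves", "arguments": {"targets": [[0.36,[0,0,-1],[0,0,0]],[0.36,[-0.979,0.268,0],[0,0,0]],[0.36,[-0.979,0.268,0],[0,0,0]],[0.36,[-0.979,0.268,0],[0,0,0]],[0.36,[-0.979,0.268,0],[0,0,0]],[0.36,[-0.979,0.268,0],[0,0,0]],[0.36,[-0.979,0.268,0],[0,0,0]],[0.36,[-0.979,0.268,0],[0,0,0]]]}}

```text
t: 89.58
ee_pos: [560.0, -30.3, 249.0]
orientation: [2.154, 2.287, 0.003]
ft_force: [0.3, 1.6, -0.6]
width: 60.0
grasp_force: 0.0
```

>>> {"name": "apply_moves", "arguments": {"targets": [[0.36,[-0.979,0.268,0],[0,0,0]],[0.36,[0,0,0],[0,0,-0.031]],[0.36,[0,0,0],[0,0,0]]]}}

```text
t: 89.95
ee_pos: [575.8, -77.3, 248.7]
orientation: [-2.099, -2.337, -0.002]
ft_force: [0.6, 0.8, 0.1]
width: 59.1
grasp_force: 0.0
```

```bash
python3 look.py w23 24 577 -77 577.3 -76.8 14.6 96.3
```

```text
0.96 [580.7 -76.3]
0.93 [ 522.8 -469.4]
mask rect [577.4 -77.4] [47.7 75.5] 5.8 0.6
t 90.1 pos [575.8 -76.1 248.9] azx 96.2 z [ 0.001  0.001 -1.   ] w 59.7 g 0.0 q [-0.15  0.33  1.71  0.    1.1  -0.26]
turn units [ 0.001 -0.001 -0.001]
t 90.1 pos [575.8 -76.1 248.9] azx 96.2 z [ 0.001  0.001 -1.   ] w 59.7 g 0.0 q [-0.15  0.33  1.71  0.    1.1  -0.26]
tool shift (units) [-0.022  0.022  4.686]
```

>>> {"name": "apply_moves", "arguments": {"targets": [[0.36,[-0.015,0.022,0.95],[0,0,0]],[0.36,[0,0,0.95],[0,0,0]],[0.36,[0,0,0.95],[0,0,0]],[0.36,[0,0,0.95],[0,0,0]],[0.36,[0,0,0.6],[0,0,0]],[0.36,[0,0,0.28],[0,0,0]],[0.36,[0,0,0],[0,0,0]]]}}

```text
t: 90.98
ee_pos: [577.5, -76.6, 14.7]
orientation: [-2.097, -2.339, -0.002]
ft_force: [-0.1, 0.6, 0.2]
width: 59.5
grasp_force: 0.0
```

>>> {"name": "apply_moves", "arguments": {"targets": [[-1,[0,0,0],[0,0,0]],[-1,[0,0,0],[0,0,0]],[-1,[0,0,0],[0,0,0]],[-1,[0,0,-0.5],[0,0,0]],[-1,[0,0,-0.9],[0,0,0]],[-1,[0,0,-0.95],[0,0,0]],[-1,[0,0,-0.95],[0,0,0]],[-1,[0,0,-0.95],[0,0,0]]]}}

```text
t: 91.98
ee_pos: [576.9, -77.3, 229.4]
orientation: [2.097, 2.338, 0.003]
ft_force: [0.6, -0.7, -1.1]
width: 46.0
grasp_force: 30.0
```

>>> {"name": "apply_moves", "arguments": {"targets": [[-1,[0,0,-0.6],[0,0,0]],[-1,[0,0,0],[0,0,0.031]],[-1,[0,0,0],[0,0,0]]]}}

```text
t: 92.35
ee_pos: [577.0, -77.3, 258.0]
orientation: [2.153, 2.286, 0.003]
ft_force: [1.2, -1.1, -1.4]
width: 45.7
grasp_force: 30.0
```

```bash
python3 -c "
from h import *
relr(93.5);rel([526.1,312,256])"
```

```text
t 92.35 pos [577.  -77.3 258. ] azx 93.4 z [ 0.002  0.001 -1.   ] w 45.7 g 30.0 q [-0.15  0.32  1.7   0.    1.12 -0.21]
turn units [ 0.001 -0.    -0.001]
t 92.35 pos [577.  -77.3 258. ] azx 93.4 z [ 0.002  0.001 -1.   ] w 45.7 g 30.0 q [-0.15  0.32  1.7   0.    1.12 -0.21]
tool shift (units) [ 7.834 -0.548  0.044]
```

>>> {"name": "apply_moves", "arguments": {"targets": [[-1,[0.979,-0.068,0],[0,0,0]],[-1,[0.979,-0.068,0],[0,0,0]],[-1,[0.979,-0.068,0],[0,0,0]],[-1,[0.979,-0.068,0],[0,0,0]],[-1,[0.979,-0.068,0],[0,0,0]],[-1,[0.979,-0.068,0],[0,0,0]],[-1,[0.979,-0.068,0],[0,0,0]],[-1,[0.979,-0.068,0],[0,0,0]]]}}

```text
t: 93.35
ee_pos: [525.8, 313.3, 257.0]
orientation: [2.153, 2.288, 0.001]
ft_force: [-0.2, -0.7, -0.5]
width: 45.6
grasp_force: 30.0
```

>>> {"name": "apply_moves", "arguments": {"targets": [[-1,[0,0,0.9],[0,0,0]],[-1,[0,0,0.9],[0,0,0]],[-1,[0,0,0.9],[0,0,0]],[-1,[0,0,0.9],[0,0,0]],[-1,[0,0,0],[0,0,0]],[-1,[0,0,0],[0,0,0]]]}}

```text
t: 94.1
ee_pos: [527.5, 312.5, 78.8]
orientation: [2.153, 2.287, 0.004]
ft_force: [0.9, -0.8, -0.2]
width: 45.4
grasp_force: 30.0
```

```bash
python3 look.py w24 32 483 350 526.1 312 23 93.5
```

```text
0.94 [448.4 306.6]
0.86 [524.8 391.5]
0.82 [530.1 285.1]
0.75 [443.5 388.6]
0.73 [484.9 353.6]
mask rect [445.9 388. ] [50.6 72. ] 3.2 0.84
mask rect [448.6 309.6] [50.5 75.6] 3.6 0.66
t 94.25 pos [528.1 312.8  79.9] azx 93.4 z [ 0.004  0.003 -1.   ] w 45.8 g 30.0 q [0.52 0.59 1.74 0.   0.81 0.46]
turn units [ 0.003 -0.002 -0.001]
t 94.25 pos [528.1 312.8  79.9] azx 93.4 z [ 0.004  0.003 -1.   ] w 45.8 g 30.0 q [0.52 0.59 1.74 0.   0.81 0.46]
tool shift (units) [-0.017 -0.047  1.138]
```

>>> {"name": "apply_moves", "arguments": {"targets": [[-1,[0,-0.01,0.6],[0,0,0]],[-1,[0,0,0.51],[0,0,0]],[-1,[0,0,0],[0,0,0]],[-1,[0,0,0],[0,0,0]]]}}

```text
t: 94.75
ee_pos: [527.1, 312.6, 23.5]
orientation: [2.153, 2.286, 0.005]
ft_force: [-0.4, 0.1, -1.4]
width: 45.6
grasp_force: 30.0
```

>>> {"name": "apply_moves", "arguments": {"targets": [[-1,[0,0,0.01],[0,0,0]],[-1,[0,0,0],[0,0,0]],[0.36,[0,0,0],[0,0,0]],[0.36,[0,0,0],[0,0,0]],[0.36,[0,0,-0.6],[0,0,0]],[0.36,[0,0,-0.95],[0,0,0]],[0.36,[0,0,-1],[0,0,0]],[0.36,[0,0,-1],[0,0,0]]]}}

```text
t: 95.75
ee_pos: [526.0, 311.9, 200.8]
orientation: [2.154, 2.287, 0.002]
ft_force: [0.9, -0.0, -1.1]
width: 59.8
grasp_force: 0.0
```

>>> {"name": "apply_moves", "arguments": {"targets": [[1,[0,-0.5,-1],[0,0,0]],[1,[0.5,-0.3,-1],[0,0,0]],[1,[0,0,0],[0,0,0]],[1,[0,0,0],[0,0,0]]]}}

```text
t: 96.25
ee_pos: [484.3, 334.2, 298.7]
orientation: [2.153, 2.287, 0.002]
ft_force: [0.4, 0.1, -1.3]
width: 87.2
grasp_force: 0.0
```

```bash
python3 look.py w25 32 483 350 483 350 300 93.5
```

```text
0.75 [525.5 394.7]
0.67 [440.4 389.2]
0.62 [446.5 307. ]
0.56 [529.3 314.5]
mask rect [446.1 307.8] [46.6 72.9] 2.9 0.77
mask rect [526.  312.5] [49.3 75.2] 3.8 0.66
mask rect [523.  392.1] [46.9 70. ] 3.5 0.62
mask rect [443.9 388. ] [47.3 71. ] 3.0 0.59
t 96.4 pos [484.2 333.6 297.3] azx 93.4 z [-0.001 -0.001 -1.   ] w 88.0 g 0.0 q [ 0.58  0.29  1.64 -0.    1.21  0.52]
turn units [-0.001  0.001 -0.001]
t 96.4 pos [484.2 333.6 297.3] azx 93.4 z [-0.001 -0.001 -1.   ] w 88.0 g 0.0 q [ 0.58  0.29  1.64 -0.    1.21  0.52]
tool shift (units) [ 0.329 -0.005 -0.053]
```

View pics/w25.png

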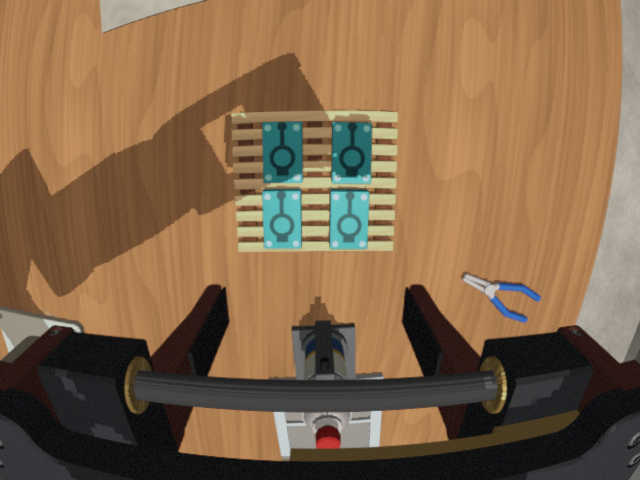

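All four halves lie flat on the slats, cavity up, at (282,152), (352,152), (282,218) and (350,218), and the robot is clear. The tray is empty, so I'm handing in.

```bash
python3 -c "
from h import *
print(ctrl.close_job())"
```

```text
the job is handed in; nothing more can be done
None
```

All four mould halves went cavity-up into the tray pockets, the spray head was pressed to its stop and released, and the halves now lie flat, cavity-up, in a 2 × 2 layout on the drying board; I handed the job in at about 96 s, without a measured check that the head came fully back up.

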